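# Raise the fume enclosure's sash onto its catch

## Robot

A 7-joint arm with a two-finger parallel gripper is mounted at the origin on a cart in front of the work surface, level with it; the furniture and walls round the work are solid. World frame = base frame: x ahead of the robot, y to its left, z up, the work surface at z = 0. Lengths are in m, angles in rad, forces in N, time in s.
With the tool pointing down it reaches from about 0.425 to 0.95 m from the base axis. Payload 4.7 kg.
Tool frame: the origin (TCP) lies on the centre line of the jaws, within the pads' length; the fingertips stand 19 mm ahead of it and the grasp point (between the pads) is the TCP; z points along the fingers, y is the line along which they close (so a half turn about z gives the same grasp; the last joint's range is limited). The gripper opens to 85 mm and grips with 20 to 120 N. Pads are 22 mm wide; open, the fingers measure 114 mm over their backs; the gripper's body (76 mm by 85 mm) begins 54 mm behind the grasp point. The pads swing forward as they close: fully open they stand 13 mm farther back than shut.
Start: joints at [1.217, 0.469, -0.049, 1.532, 0.024, 1.141, -0.082], TCP at [0.215, -0.64, 0.25] pointing down, gripper open.
Joint ranges: [-2.59, 2.59], [-0.33, 1.99], [-1.39, 1.29], [0.1, 2.45], [-1.04, 4.18], [0.21, 1.99], [-2.66, 2.66]. Speed limits (rad/s): [2.57, 2.57, 3.14, 3.14, 3.14, 3.14, 3.14].

## Interface

Orientations are given as a unit quaternion [x, y, z, w].
In Python, from workcell import * gives the robot as it stands. The module is installed in compiled form; this text tells all that it offers.
- The arm moves only by the tool move_arm, never from a script. Its argument "targets" is a list of rows, each a list of 3 entries, a list of its own where there are three numbers: the finger opening in mm, from 0 to 85.4, then the shift along the tool's x, y, z in units of 25 mm (1.0 is 25 mm), then the turn, a rotation vector about the tool's x, y, z in units of 10 degrees (1.0 is 10 degrees). In form: [[gripper, [dx, dy, dz], [wx, wy, wz]], ...]. A call has 1 to 12 rows; each row shifts and turns the commanded pose from where the row before left it, along the tool's axes as they then stand; what a row does not reach is not made up. A row lasts 1/8 s, in which the tool goes at most 62.5 mm and 10.7 degrees, less where a joint would pass 70% of its speed; a pose out of reach is approached as far as the arm can. A call is refused whole if a number of a shift passes 1 or a number of a turn 1, either way. A call with a gripper value outside its range is refused whole. The fingers move at their own pace and stop on an object; "newtons" is the grip in N (left out, the last holds). Time passes only in rows, so rows that do not move let the fingers close. It gives the time, the measured TCP pose, the force, the opening and the grip force at its end, in the units of the state.
- sense(): the state, without advancing time (a new reading comes with each control period).
- snapshot(name): name is "scene" or "top"; returns (picture, depth): 400x640x3 uint8, red, green, blue; 400x640 float32, m along the optical axis (not along the pixel's ray), 0 where there is no reading.
- camera_params(name): a dict with "camera_matrix" (3x3 intrinsics, pixels), "D" ([k1, k2, p1, p2, k3] as OpenCV has them; the pictures are not rectified), "world_from_camera" (4x4, takes a point from camera to world coordinates). Camera axes: x right, y down, z forward; pixel columns grow to the right and rows downward; lengths in m; the calibration is good to about 2 mm. A picture is of the moment at which its call begins. camera_params takes no time and is no camera call.
- sign_off(): hands the job in; it is judged then, once.
The state is a dict: "time": time; "joint_pos": joint angles; "qd": joint speeds; "tau": joint torques, N m; "tool_pos": TCP position; "eef_rot": TCP orientation; "force": force on the tool from outside, world axes, zero at the start; "wrist_torque": the same for the moment, N m; "finger_gap": opening from 0.0 (shut) to 1.0 (fully open); "finger_force": force on a finger pad.
Only numpy, scipy, OpenCV 4.12 (cv2) and the standard library are available. Lean on these libraries where they do the work, as an engineer would, in place of code of your own. Each camera call takes 0.05 s, during which the arm holds its last target. There are 200 camera calls.

## Task

Open the small fume enclosure to its working height: draw the bolt that locks the sash, then push the sash up slowly by the underside of its blue lip until it has just snapped past the spring catch in the green band, without ramming the rubber buffer right above, and let it down gently so that it hangs on the catch. Take your hand away and leave the things standing around it alone.

Things in the scene. Friction and masses are not known exactly. Their poses are not given: they have to be found in the camera images.
- hood: White and aluminium fume enclosure with clear sides on a grey plinth, fixed, 200 mm wide (y), 400 tall. Origin: on the bench under its middle. At yaw 0 its front looks to -x; x points into it, y to one's left as one faces it. In mm from the origin: plinth front x = -122, jamb fronts x = -130 at y = 76 to 100 on both sides. The bench before it is free.
- sash: Clear sash with a blue lip (finger pull) along its lower edge, axes as the hood's. Origin: middle of the lip's underside, 145 mm before the hood's origin; shut it is 62 mm over the bench. It slides straight up, 140 mm at most. Cords and a weight behind balance it, but not wholly: about 2 to 4 N raise it slowly, and let go it slides down. Push it with 12 N at most, move it at 0.15 m/s at most.
- lip_edge (a point): Foremost point of the blue lip's round front edge (radius 5 mm), at mid width, mid thickness; moves with the sash. The lip is 150 mm wide (y), 10 mm thick and reaches 32 mm back from here to the sash; the plinth's front lies 28 mm behind this point, below the lip. Closed fingers that point forward and down (tilted 30 to 45 degrees) fit under it.
- lip_left (a point): Left end of the lip, underside; moves with the sash. Above it a black clamp sits on the left jamb. Its brass spring latch gives way to the rising lip (1 to 2 N), snaps out and then carries the lip. A rubber buffer (6 N per mm) meets the lip 3 mm above its rest. The clamp is set by hand: at rest this point is 18 mm below to 18 mm above mark, to be found by feel.
- mark (a point): Middle of the 50 mm tall green band on the front of the right jamb (the clamp hides the same band on the left one), 172 mm over the bench: the working height for the underside of the lip.
- bolt (a joint): Steel barrel bolt on the right jamb whose end lies over the lip's right end and locks the sash shut: 0 to 0.005 m as found; slides to the right (the hood's -y) to 0.024 (stop); clear of the lip from 0.018. It stays where it is left; about 2 N move it.
- bolt_knob (a point): Middle of the bolt's black ball knob (16 mm), on a 9 mm stem, 36 mm in front of the bolt's axis and 82 mm over the bench; it slides with the bolt. It stands 30 mm further to the front than the lip's origin and 88 mm to the right of it (bolt at 0). Push the ball or stem to the right.
- brown_bottle: Bystander: loose brown reagent bottle, 48 mm across, 93 mm tall, standing in front of the hood, to the left. Origin: middle of its underside, z up.
- plastic_cup: Bystander: loose clear cup, 52 mm across and tall, standing in front of the hood, to the right. Origin: middle of its underside, z up.
- dropper: Bystander: loose black dropper bottle, 25 mm across, 68 mm tall, to the right of the hood. Origin: middle of its underside, z up.

How it is judged:
On the way, in this order (a step that is already met when the one before it is completed fails the run):
1. the bolt is drawn clear of the lip (value of joint bolt above 0.018 m), for 0.2 s.
2. the robot has pushed the sash up to 25 mm below the mark or higher (z of sash in the frame of mark above -0.025 m and contact force between any of the fingers, the arm and sash above 0.5 N), for 0.1 s.
At the end, for the whole second after the job is handed in: The sash hangs still (under 5 mm/s) on its catch, the underside of its lip within 21 mm of the middle of the green band, with the robot off it; the bolt is drawn by 18 mm or more (z of sash in the frame of mark between -0.021 and 0.021 m and linear speed of sash below 0.005 m/s and value of joint bolt above 0.018 m); the robot touches nothing.
It fails at once if the sash is pushed with more than 12 N (contact force between any of the fingers, the arm and sash above 12 N).
It fails at once if the sash is dropped or thrown: it moves faster than 0.15 m/s (linear speed of sash above 0.15 m/s).
It fails at once if a bystander is pushed by more than 20 mm or tipped (distance of any of brown_bottle, plastic_cup, dropper from where it was at the start of the episode above 0.02 m or angle between any of brown_bottle, plastic_cup, dropper's own z axis and vertical above 0.3 rad).
It also fails if it takes over 51 s, if anything falls off the work surface, if the arm or the gripper's body presses on something with over 40 N, if the wrist force passes 120 N, or if a joint passes its speed limit or range.

## Working session

There is one attempt and no reset: what is moved stays moved. The work goes in short steps, Python scripts to look and compute and a tool call to move; the robot and the scene stay as the last step left them, time stands still between calls to the robot, and variables do not carry over. Pictures are saved under pics/ and viewed, at most 10 in all, crops included, and the job is handed in when it is done.

Besides the shell and the picture viewer there is one more tool, called as a command line: name --argument value ..., lists and objects as JSON in quotes. move_arm: Moves the arm, as the interface text tells. Its arguments: {"type":"object","properties":{"targets":{"type":"array"},"newtons":{"type":"number"}},"required":["targets"]}

```bash
mkdir -p pics; cat > h.py <<'E'
from workcell import *
import numpy as np, cv2
from scipy.spatial.transform import Rotation as R
def ray(name,uv):
    p=camera_params(name);K=np.array(p["camera_matrix"]);D=np.array(p["D"]);T=np.array(p["world_from_camera"])
    n=cv2.undistortPoints(np.array(uv,float).reshape(-1,1,2),K,D).reshape(-1,2)
    d=np.c_[n,np.ones(len(n))]
    return T[:3,3],d@T[:3,:3].T   # point = o + depth*d
def proj(name,P):
    p=camera_params(name);T=np.linalg.inv(np.array(p["world_from_camera"]))
    return cv2.projectPoints(np.array(P,float).reshape(-1,3),cv2.Rodrigues(T[:3,:3])[0],T[:3,3],np.array(p["camera_matrix"]),np.array(p["D"]))[0].reshape(-1,2)
def shoot(tag):
    out={}
    for n in("scene","top"):
        im,d=snapshot(n);out[n]=(im,d);cv2.imwrite(f"pics/{tag}_{n}.png",im[:,:,::-1]);np.save(f"{tag}_{n}.npy",d)
    return out
E
python3 - <<'E'
from h import *
shoot("a");s=sense();print(s)
for n in("scene","top"):
    p=camera_params(n);print(np.round(p["world_from_camera"],3),np.round(p["camera_matrix"],1))
E
```

```text
{'time': 0.1, 'joint_pos': array([ 1.21711777,  0.46939035, -0.04859299,  1.53357773,  0.02407761,
        1.14102006, -0.08225993]), 'qd': array([ 1.25158030e-04, -8.14240119e-04,  6.22917430e-04, -3.56262143e-03,
        1.79679228e-03, -8.89266640e-05, -8.38384244e-04]), 'tau': array([-9.12600581e-05, -5.11517823e+01, -4.75421024e-02, -2.38391823e+01,
        1.06042024e-02,  4.39733805e-03,  1.38774359e-05]), 'tool_pos': array([ 0.21525054, -0.63923274,  0.24934502]), 'eef_rot': array([ 9.86838712e-01,  1.61705093e-01, -1.68348586e-04, -8.89696460e-04]), 'force': array([0.0564297 , 0.89132665, 0.59652928]), 'wrist_torque': array([-0.00129261, -0.01656716,  0.05297319]), 'finger_force': 0.0, 'finger_gap': 1.0002067161750083}
[[ 0.856 -0.211  0.472  0.161]
 [-0.517 -0.36   0.777 -0.451]
 [ 0.006 -0.909 -0.417  0.502]
 [ 0.     0.     0.     1.   ]] [[438.5   0.  321.1]
 [  0.  438.5 194.8]
 [  0.    0.    1. ]]
[[ 0.046 -0.89   0.453  0.132]
 [-0.999 -0.043  0.018  0.247]
 [ 0.004 -0.454 -0.891  0.992]
 [ 0.     0.     0.     1.   ]] [[443.9   0.  319.1]
 [  0.  443.9 197.5]
 [  0.    0.    1. ]]
```

View pics/a_scene.png

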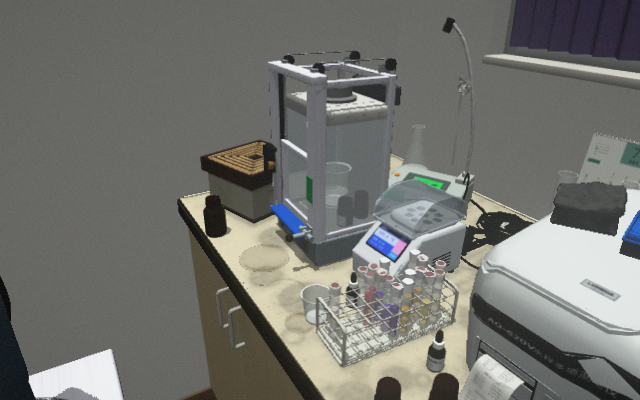

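View pics/a_top.png

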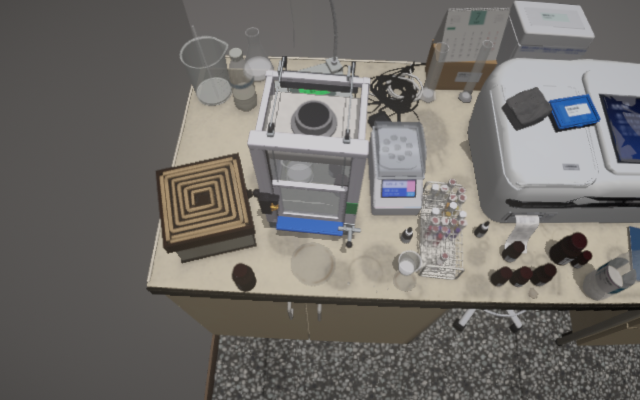

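The scene view shows the hood with its blue lip at about (290,222), the bolt at (300,235), the bottle at (215,215) and the cup at (315,303). In the top view the lip is at (310,226), the knob near (347,243), the bottle at (243,277), the cup at (407,263) and the dropper near (407,233).

```bash
python3 - <<'E'
from h import *
for n,box in(("top",(230,180,390,260)),("scene",(250,110,350,270))):
    im=cv2.imread(f"pics/a_{n}.png");d=np.load(f"a_{n}.npy")
    hsv=cv2.cvtColor(im,cv2.COLOR_BGR2HSV)
    m=cv2.inRange(hsv,(100,150,80),(125,255,255));x0,y0,x1,y1=box;mm=np.zeros_like(m);mm[y0:y1,x0:x1]=m[y0:y1,x0:x1]
    v,u=np.nonzero(mm&(d>0)*np.uint8(255));o,r=ray(n,np.c_[u,v]);P=o+r*d[v,u][:,None]
    print(n,len(P),"min",P.min(0).round(3),"max",P.max(0).round(3),"med",np.median(P,0).round(3))
    rect=cv2.minAreaRect(np.c_[u,v].astype(np.float32));print(cv2.boxPoints(rect).round(1).tolist())
    g=cv2.inRange(hsv,(40,120,30),(80,255,255));mm[:]=0;mm[y0:y1,x0:x1]=g[y0:y1,x0:x1]
    v,u=np.nonzero(mm);o,r=ray(n,np.c_[u,v]);P=o+r*d[v,u][:,None];print("green",len(P),np.median(P,0).round(3),P.min(0).round(3),P.max(0).round(3))
a=cv2.resize(cv2.imread("pics/a_top.png")[195:265,260:370],None,fx=5,fy=5,interpolation=2)
b=cv2.resize(cv2.imread("pics/a_scene.png")[190:270,260:345],None,fx=5,fy=5,interpolation=2)
w=np.zeros((400,550,3),np.uint8)
c=np.vstack([a[:,:550]]);cv2.imwrite("pics/c1.png",c);cv2.imwrite("pics/c2.png",b)
E
```

```text
top 805 min [0.51  0.102 0.065] max [0.622 0.357 0.087] med [0.529 0.284 0.071]
[[274.29998779296875, 218.0], [387.8999938964844, 187.6999969482422], [396.20001220703125, 219.0], [282.70001220703125, 249.3000030517578]]Traceback (most recent call last):
  File "<stdin>", line 10, in <module>
  File "h.py", line 6, in ray
    n=cv2.undistortPoints(np.array(uv,float).reshape(-1,1,2),K,D).reshape(-1,2)
      ~~~~~~~~~~~~~~~~~~~^^^^^^^^^^^^^^^^^^^^^^^^^^^^^^^^^^^^^^^^
cv2.error: OpenCV(4.12.0) /io/opencv/modules/calib3d/src/undistort.dispatch.cpp:347: error: (-215:Assertion failed) CV_IS_MAT(_src) && CV_IS_MAT(_dst) && (_src->rows == 1 || _src->cols == 1) && (_dst->rows == 1 || _dst->cols == 1) && _src->cols + _src->rows - 1 == _dst->rows + _dst->cols - 1 && (CV_MAT_TYPE(_src->type) == CV_32FC2 || CV_MAT_TYPE(_src->type) == CV_64FC2) && (CV_MAT_TYPE(_dst->type) == CV_32FC2 || CV_MAT_TYPE(_dst->type) == CV_64FC2) in function 'cvUndistortPointsInternal'
```

```bash
python3 - <<'E'
from h import *
for n,box in(("top",(260,200,360,260)),("scene",(250,110,330,260))):
    im=cv2.imread(f"pics/a_{n}.png");d=np.load(f"a_{n}.npy")
    hsv=cv2.cvtColor(im,cv2.COLOR_BGR2HSV);x0,y0,x1,y1=box
    for nm,lo,hi in(("blue",(100,150,80),(125,255,255)),("green",(45,80,20),(85,255,255))):
        m=cv2.inRange(hsv,lo,hi);mm=np.zeros_like(m);mm[y0:y1,x0:x1]=m[y0:y1,x0:x1]
        k,l,st,_=cv2.connectedComponentsWithStats(mm)
        if k<2: print(n,nm,"none");continue
        mm=(l==1+st[1:,4].argmax());v,u=np.nonzero(mm&(d>0));o,r=ray(n,np.c_[u,v]);P=o+r*d[v,u][:,None]
        print(n,nm,len(P),"uv",u.min(),u.max(),v.min(),v.max(),"med",np.median(P,0).round(3),P.min(0).round(3),P.max(0).round(3))
        if nm=="blue":
            t=P[abs(P[:,2]-0.072)<.004]
            box2=cv2.minAreaRect((t[:,:2]*1000).astype(np.float32));print(box2,cv2.boxPoints(box2).round(1).tolist())
# depth points of bystanders, top cam
d=np.load("a_top.npy")
for nm,(u0,v0,u1,v1) in dict(bottle=(225,255,262,295),cup=(390,245,422,278),dropper=(398,222,415,244)).items():
    v,u=np.mgrid[v0:v1,u0:u1].reshape(2,-1);o,r=ray("top",np.c_[u,v]);P=o+r*d[v,u][:,None];P=P[(P[:,2]>.015)&(P[:,2]<.12)]
    print(nm,len(P),P.mean(0).round(3),np.percentile(P,3,0).round(3),np.percentile(P,97,0).round(3))
v,u=np.mgrid[225:255,335:365].reshape(2,-1);o,r=ray("top",np.c_[u,v]);P=o+r*d[v,u][:,None];P=P[(P[:,2]>.06)&(P[:,2]<.1)&(P[:,0]<.54)];print("knob?",len(P));print(np.c_[P[P[:,0].argsort()][::5]].round(3).tolist())
a=cv2.resize(cv2.imread("pics/a_top.png")[195:265,260:370],None,fx=5,fy=5,interpolation=2)
b=cv2.resize(cv2.imread("pics/a_scene.png")[190:260,260:345],None,fx=5,fy=5,interpolation=2)
cv2.imwrite("pics/c1.png",np.hstack([a,b])[:, :975][:, 175:])
E
```

```text
top blue 784 uv 277 341 217 234 med [0.529 0.287 0.071] [0.51  0.212 0.065] [0.548 0.357 0.075]
((528.872802734375, 284.02081298828125), (146.15916442871094, 31.88343620300293), 86.83406829833984) [[508.8999938964844, 211.89999389648438], [540.7999877929688, 210.1999969482422], [548.7999877929688, 356.1000061035156], [517.0, 357.8999938964844]]
top green 96 uv 346 356 203 212 med [0.528 0.197 0.175] [0.526 0.187 0.15 ] [0.53  0.206 0.198]
scene blue 450 uv 270 304 203 233 med [0.526 0.29  0.072] [0.511 0.221 0.065] [0.549 0.358 0.074]
((529.4591674804688, 289.1822814941406), (137.476806640625, 31.42112922668457), 86.17683410644531) [[509.20001220703125, 221.60000610351562], [540.5999755859375, 219.5], [549.7000122070312, 356.70001220703125], [518.4000244140625, 358.79998779296875]]
scene green 122 uv 307 311 175 202 med [0.529 0.197 0.172] [0.527 0.186 0.145] [0.53  0.208 0.198]
bottle 500 [0.403 0.42  0.067] [0.388 0.401 0.02 ] [0.423 0.442 0.093]
cup 438 [0.465 0.053 0.032] [0.44  0.031 0.016] [0.484 0.079 0.053]
dropper 130 [0.53  0.057 0.039] [0.522 0.044 0.017] [0.539 0.067 0.06
[... 583 characters left out ...]
.515, 0.221, 0.072], [0.516, 0.204, 0.09], [0.516, 0.179, 0.081], [0.516, 0.214, 0.07], [0.517, 0.19, 0.084], [0.517, 0.192, 0.083], [0.517, 0.199, 0.081], [0.518, 0.21, 0.079], [0.518, 0.216, 0.072], [0.518, 0.206, 0.089], [0.518, 0.217, 0.088], [0.519, 0.208, 0.088], [0.519, 0.221, 0.069], [0.519, 0.186, 0.089], [0.52, 0.225, 0.072], [0.52, 0.201, 0.085], [0.521, 0.175, 0.086], [0.522, 0.188, 0.084], [0.522, 0.217, 0.085], [0.522, 0.173, 0.084], [0.523, 0.204, 0.09], [0.524, 0.187, 0.096], [0.524, 0.204, 0.092], [0.525, 0.184, 0.093], [0.525, 0.2, 0.091], [0.525, 0.195, 0.085], [0.526, 0.206, 0.088], [0.527, 0.201, 0.081], [0.53, 0.219, 0.067], [0.532, 0.226, 0.073], [0.533, 0.208, 0.072]]
```

View pics/c1.png

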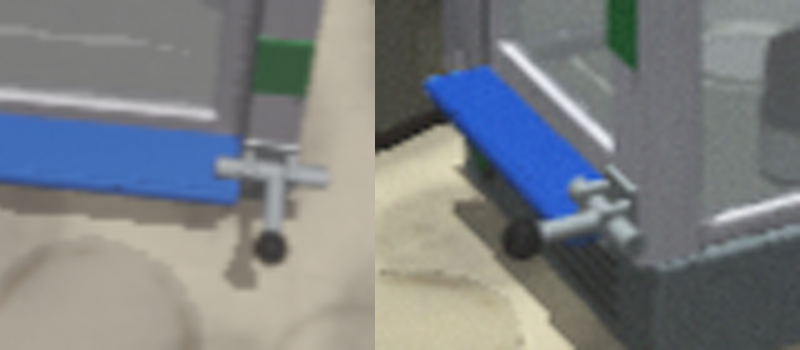

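The crop shows the ball knob just right of the lip's right end and about 30 mm in front of it, with the bolt's end over the lip. The lip runs from y≈0.21 to 0.36 with its front edge at x≈0.513, so the yaw is about -3°. The knob is at about (0.483, 0.195, 0.083), which matches the sizes given.

```bash
cat >> h.py <<'E'
def q_of(heading,tilt):  # heading deg of tool x/forward; tilt deg from straight down towards heading; tool y to the right
    return R.from_euler("z",heading,degrees=True)*R.from_matrix(np.array([[1,0,0],[0,-1,0],[0,0,-1.]]))*R.from_euler("y",tilt,degrees=True)
def plan(wps,start=None):
    "wps: (xyz,Rotation,nrows); prints rows"
    s=sense();p=s["tool_pos"];r=R.from_quat(s["eef_rot"])
    if start: p,r=np.array(start[0]),start[1]
    for P,Q,n in wps:
        p0,P=p.copy(),np.array(P,float)
        for i in range(1,n+1):
            sh=np.round(r.inv().apply(p0+(P-p0)*i/n-p)/.025,2);tu=np.round(np.degrees((r.inv()*Q).as_rotvec())/10/(n-i+1),2)
            print([0,sh.tolist(),tu.tolist()],"!" if max(abs(sh).max(),abs(tu).max())>1 else "")
            p=p+r.apply(sh*.025);r=r*R.from_rotvec(np.radians(tu*10))
    print("end",p.round(4))
def st():
    s=sense();print(round(s["time"],2),s["tool_pos"].round(4),"z",R.from_quat(s["eef_rot"]).as_matrix()[:,2].round(3),"F",s["force"].round(2),"q",s["joint_pos"].round(2))
E
python3 - <<'E'
from h import *
for n in("top","scene"):
    d=np.load(f"a_{n}.npy");v,u=np.mgrid[0:400,0:640].reshape(2,-1);o,r=ray(n,np.c_[u,v]);P=o+r*d[v,u][:,None];P=P[d[v,u]>0]
    P=P[(P[:,2]>.1)&(P[:,2]<.7)&(P[:,0]>.1)&(P[:,0]<.75)]
    for y in np.arange(-.8,.6,.1):
        row=[]
        for x in np.arange(.1,.75,.1):
            q=P[(abs(P[:,0]-x-.05)<.05)&(abs(P[:,1]-y-.05)<.05)];row.append(round(float(q[:,2].max()),2) if len(q)>5 else 0)
        print(n,round(y,1),row)
st()
s=q_of(18.6,0)
plan([((.30,-.52,.25),s,6),((.45,-.25,.25),s,9),((.50,0,.25),q_of(8,0),9)])
E
```

```text
top -0.8 [0, 0, 0, 0, 0, 0, 0]
top -0.7 [0, 0, 0, 0, 0, 0, 0]
top -0.6 [0, 0, 0, 0, 0.11, 0, 0]
top -0.5 [0, 0, 0.18, 0, 0.2, 0.24, 0.24]
top -0.4 [0, 0, 0.18, 0.21, 0.21, 0.24, 0.25]
top -0.3 [0, 0, 0, 0, 0.2, 0.22, 0.27]
top -0.2 [0, 0, 0, 0, 0.2, 0.22, 0.26]
top -0.1 [0, 0, 0, 0.11, 0.12, 0.12, 0]
top -0.0 [0, 0, 0, 0.11, 0.12, 0.18, 0.18]
top 0.1 [0, 0, 0, 0, 0.38, 0.37, 0.37]
top 0.2 [0, 0, 0, 0, 0.4, 0.4, 0.4]
top 0.3 [0, 0, 0, 0.13, 0.4, 0.4, 0.4]
top 0.4 [0, 0, 0, 0.14, 0.14, 0.14, 0]
top 0.5 [0, 0, 0, 0.14, 0.13, 0.14, 0]
scene -0.8 [0, 0, 0, 0, 0, 0, 0]
scene -0.7 [0, 0, 0, 0, 0, 0, 0]
scene -0.6 [0, 0, 0, 0, 0, 0, 0]
scene -0.5 [0, 0, 0, 0, 0, 0, 0]
scene -0.4 [0, 0, 0, 0, 0.2, 0.21, 0]
scene -0.3 [0, 0, 0, 0, 0.2, 0.22, 0.27]
scene -0.2 [0, 0, 0, 0, 0.2, 0.21, 0.26]
scene -0.1 [0, 0, 0, 0.11, 0.12, 0.11, 0]
scene -0.0 [0, 0, 0, 0, 0.12, 0.18, 0.18]
scene 0.1 [0, 0, 0, 0, 0.38, 0.37, 0.37]
scene 0.2 [0, 0, 0, 0, 0.4, 0.4, 0.4]
scene 0.3 [0, 0, 0, 0.13, 0.4, 0.4, 0.4]
scene 0.4 [0, 0, 0, 0.14, 0.13, 0, 0]
scene 0.5 [0, 0, 0, 0.14, 0.13, 0.13, 0]
0.1 [ 0.2153 -0.6392  0.2493
[... 506 characters left out ...]
0.93, -0.0], [-0.0, 0.0, 0.0]] !
[0, [1.02, -0.92, -0.0], [-0.0, 0.0, 0.0]] !
[0, [1.01, -0.93, -0.0], [-0.0, 0.0, 0.0]] !
[0, [1.02, -0.92, -0.0], [-0.0, 0.0, 0.0]] !
[0, [1.01, -0.92, -0.0], [-0.0, 0.0, 0.0]] !
[0, [1.02, -0.93, -0.0], [-0.0, 0.0, 0.0]] !
[0, [0.56, -0.98, -0.0], [-0.0, 0.0, 0.12]] 
[0, [0.55, -1.0, -0.0], [-0.0, 0.0, 0.12]] 
[0, [0.52, -1.0, -0.0], [-0.0, 0.0, 0.12]] 
[0, [0.5, -1.02, -0.0], [-0.0, 0.0, 0.12]] !
[0, [0.49, -1.02, -0.0], [-0.0, 0.0, 0.12]] !
[0, [0.46, -1.04, -0.0], [-0.0, 0.0, 0.12]] !
[0, [0.43, -1.04, -0.0], [-0.0, 0.0, 0.11]] !
[0, [0.42, -1.06, -0.0], [-0.0, 0.0, 0.12]] !
[0, [0.4, -1.06, -0.0], [-0.0, 0.0, 0.11]] !
end [5.001e-01 1.000e-04 2.500e-01]
```

move_arm --targets '[[0, [0.8, -0.6, -0.7], [0, 0, 0]], [0, [0.8, -0.6, -0.7], [0, 0, 0]], [0, [0.8, -0.6, -0.7], [0, 0, 0]], [0, [0.8, -0.6, -0.7], [0, 0, 0]], [0, [0.8, -0.6, 0], [0, 0, 0]], [0, [0.8, -0.6, 0], [0, 0, 0]], [0, [1, -0.9, 0], [0, 0, 0]], [0, [1, -0.9, 0], [0, 0, 0]], [0, [1, -0.9, 0], [0, 0, 0]], [0, [1, -0.9, 0], [0, 0, 0]], [0, [1, -0.9, 0], [0, 0, 0]], [0, [1, -0.9, 0], [0, 0, 0]]]'

```text
time: 1.6
tool_pos: [0.4003, -0.3382, 0.3214]
eef_rot: [0.987, 0.162, 0.0, 0.001]
force: [0.8, 0.6, 0.2]
finger_gap: 0.001
finger_force: 0.0
```

move_arm --targets '[[0, [1, -0.9, 0], [0, 0, 0]], [0, [1, -0.9, 0], [0, 0, 0]], [0, [1, -0.9, 0], [0, 0, 0]], [0, [0.5, -1, 0], [0, 0, 0.1]], [0, [0.5, -1, 0], [0, 0, 0.1]], [0, [0.5, -1, 0], [0, 0, 0.1]], [0, [0.5, -1, 0], [0, 0, 0.1]], [0, [0.5, -1, 0], [0, 0, 0.1]], [0, [0.5, -1, 0], [0, 0, 0.1]], [0, [0.4, -1, 0], [0, 0, 0.1]], [0, [0.4, -1, 0], [0, 0, 0.1]], [0, [0.4, -1, 0], [0, 0, 0.1]]]'

```text
time: 3.1
tool_pos: [0.4934, -0.0062, 0.3213]
eef_rot: [0.996, 0.084, 0.001, 0.001]
force: [0.3, -1.2, -0.4]
finger_gap: -0.001
finger_force: 0.0
```

```bash
python3 - <<'E'
from h import *
st()
plan([((.42,.235,.27),q_of(-3,55),12)])
E
```

```text
3.1 [ 0.4934 -0.0062  0.3213] z [ 0.001 -0.001 -1.   ] F [ 0.25 -1.21 -0.45] q [ 0.36  0.14 -0.48  1.84  0.07  1.18 -1.55]
[0, [-0.11, -0.83, 0.17], [-0.05, 0.46, 0.1]] 
[0, [-0.13, -0.84, 0.15], [-0.05, 0.46, 0.1]] 
[0, [-0.16, -0.83, 0.14], [-0.05, 0.46, 0.1]] 
[0, [-0.19, -0.83, 0.11], [-0.05, 0.45, 0.1]] 
[0, [-0.2, -0.83, 0.09], [-0.05, 0.46, 0.1]] 
[0, [-0.23, -0.82, 0.07], [-0.05, 0.45, 0.1]] 
[0, [-0.25, -0.82, 0.03], [-0.05, 0.46, 0.09]] 
[0, [-0.26, -0.82, 0.02], [-0.05, 0.45, 0.1]] 
[0, [-0.28, -0.81, -0.02], [-0.05, 0.46, 0.09]] 
[0, [-0.28, -0.81, -0.05], [-0.05, 0.45, 0.1]] 
[0, [-0.3, -0.8, -0.07], [-0.05, 0.46, 0.09]] 
[0, [-0.3, -0.79, -0.11], [-0.04, 0.45, 0.1]] 
end [0.4199 0.2349 0.27  ]
```

move_arm --targets '[[0, [-0.1, -0.83, 0.17], [-0.05, 0.46, 0.1]], [0, [-0.13, -0.83, 0.15], [-0.05, 0.46, 0.1]], [0, [-0.16, -0.83, 0.14], [-0.05, 0.46, 0.1]], [0, [-0.19, -0.83, 0.11], [-0.05, 0.46, 0.1]], [0, [-0.2, -0.83, 0.09], [-0.05, 0.46, 0.1]], [0, [-0.23, -0.82, 0.07], [-0.05, 0.46, 0.1]], [0, [-0.25, -0.82, 0.03], [-0.05, 0.46, 0.1]], [0, [-0.26, -0.82, 0.02], [-0.05, 0.46, 0.1]], [0, [-0.28, -0.81, -0.02], [-0.05, 0.46, 0.1]], [0, [-0.28, -0.81, -0.05], [-0.05, 0.46, 0.1]], [0, [-0.3, -0.8, -0.07], [-0.05, 0.46, 0.1]], [0, [-0.3, -0.8, -0.1], [-0.05, 0.46, 0.1]]]'

```text
time: 4.6
tool_pos: [0.4569, 0.1999, 0.3042]
eef_rot: [0.914, -0.012, 0.406, -0.006]
force: [0.0, 1.6, -0.8]
finger_gap: -0.0
finger_force: 0.0
```

```bash
python3 - <<'E'
from h import *
st()
# tip 19 mm ahead of TCP; tip target (.492,.236,.070)
Q=q_of(-3,55);z=Q.as_matrix()[:,2];tcp=np.array([.492,.232,.072])-.019*z;print(tcp,z)
plan([(tcp-[.02,0,-.06],Q,6),(tcp,Q,4)])
E
```

```text
4.6 [0.4569 0.1999 0.3042] z [ 0.742  0.001 -0.67 ] F [ 0.04  1.55 -0.77] q [ 0.9  -0.33 -1.38  2.29  0.51  0.21 -2.66]
[0.47645744 0.23281455 0.08289795] [ 0.81802942 -0.04287111 -0.57357644]
[0, [-0.81, -0.2, 0.72], [-0.04, 0.12, 0.01]] 
[0, [-0.82, -0.2, 0.7], [-0.04, 0.12, 0.01]] 
[0, [-0.83, -0.2, 0.68], [-0.04, 0.12, 0.0]] 
[0, [-0.85, -0.21, 0.66], [-0.04, 0.12, 0.01]] 
[0, [-0.87, -0.21, 0.64], [-0.04, 0.11, 0.0]] 
[0, [-0.87, -0.22, 0.63], [-0.03, 0.12, 0.01]] 
[0, [-0.38, -0.01, 0.51], [-0.0, -0.0, -0.0]] 
[0, [-0.37, -0.01, 0.5], [-0.0, -0.0, -0.0]] 
[0, [-0.38, -0.01, 0.51], [-0.0, -0.0, -0.0]] 
[0, [-0.38, -0.01, 0.51], [-0.0, -0.0, -0.0]] 
end [0.4765 0.2328 0.0829]
```

```bash
cat > kin.py <<'E'
from h import *
import itertools
from scipy.optimize import least_squares
def fk(q,s,L):
    y=lambda a:R.from_rotvec([0,a,0]);z=lambda a:R.from_rotvec([0,0,a])
    r=z(s[0]*q[0]);p=np.array([0,0,L[0]])+r.apply([L[4],0,0])
    r=r*y(s[1]*q[1])*z(s[2]*q[2]);p=p+r.apply([L[5],0,L[1]])
    r=r*y(s[3]*q[3])*z(s[4]*q[4]);p=p+r.apply([L[6],0,L[2]])
    r=r*y(s[5]*q[5])*z(s[6]*q[6]);p=p+r.apply([0,0,L[3]])
    return p,r
E
python3 - <<'E'
from kin import *
s0=sense()
D=[([1.21711777,.46939035,-.04859299,1.53357773,.02407761,1.14102006,-.08225993],[.21525,-.63923,.24935],[.98684,.161705,-.000168,-.00089]),
([.36,.14,-.48,1.84,.07,1.18,-1.55],[.4934,-.0062,.3213],[.996,.084,.001,.001]),
(s0["joint_pos"],s0["tool_pos"],s0["eef_rot"])]
res=[]
for s in itertools.product([1,-1],repeat=7):
    rs=[fk(np.array(q),s,np.zeros(7))[1].inv()*R.from_quat(o) for q,p,o in D]
    e=sum((rs[0].inv()*k).magnitude() for k in rs[1:]);res.append((e,s,rs[0].as_rotvec().round(3)))
res.sort(key=lambda t:t[0])
for r in res[:4]:
    f=lambda L:np.r_[np.concatenate([fk(np.array(q),r[1],L)[0]-p for q,p,o in D]),.003*np.array(L[4:])]
    o=least_squares(f,[.3,.4,.4,.3,0,0,0]);print(r,o.x.round(3),o.fun[:9].round(4))
E
```

```text
(0.006310459407211799, (-1, 1, -1, 1, -1, 1, -1), array([-0.   ,  0.   ,  1.571])) [ 0.149  0.549  0.329  0.312  0.088  0.01  -0.072] [ 0.0352  0.0131  0.0006 -0.0011 -0.0037 -0.0011 -0.0002  0.0001  0.0005]
(1.0195758041648324, (1, 1, 1, 1, 1, 1, 1), array([ 0.003, -0.003, -2.22 ])) [ 1.46  -3.019 -1.056 -1.053  0.43   1.252 -0.603] [-0.3754  0.1393 -0.0044  0.0121 -0.039   0.0092  0.0022  0.0006 -0.0047]
(1.1567975544846258, (-1, 1, -1, 1, 1, 1, -1), array([ 0.031, -0.037,  1.55 ])) [-0.212  0.534  0.192  0.198  0.061  0.069 -0.32 ] [ 0.0296  0.0138 -0.0045 -0.0003 -0.0094  0.0095  0.0012  0.0014 -0.0051]
(1.6809344527885135, (-1, -1, -1, -1, -1, -1, -1), array([0.003, 0.003, 1.571])) [ 0.399 -0.569 -0.457 -0.366  0.085 -0.139 -0.108] [ 0.0362  0.0098  0.0389 -0.0182 -0.0029 -0.0613  0.01   -0.0082  0.0224]
```

```bash
cat > kin.py <<'E'
from h import *
from scipy.optimize import least_squares
S=[-1,1,-1,1,-1,1,-1]
lo=np.array([-2.59,-.33,-1.39,.1,-1.04,.21,-2.66]);hi=np.array([2.59,1.99,1.29,2.45,4.18,1.99,2.66])
D=[([1.21711777,.46939035,-.04859299,1.53357773,.02407761,1.14102006,-.08225993],[.21525,-.63923,.24935]),
([.36,.14,-.48,1.84,.07,1.18,-1.55],[.4934,-.0062,.3213])]
def fk(q,L):
    y=lambda a:R.from_rotvec([0,a,0]);z=lambda a:R.from_rotvec([0,0,a]);q=np.array(q)*S
    r=z(q[0]);p=np.array([0,0,L[0]])+r.apply([L[4],L[5],0])
    r=r*y(q[1])*z(q[2]);p=p+r.apply([L[6],L[7],L[1]])
    r=r*y(q[3])*z(q[4]);p=p+r.apply([L[8],L[9],L[2]])
    r=r*y(q[5])*z(q[6]);p=p+r.apply([0,0,L[3]])
    return p,r*z(np.pi/2)
def fit(D,w=.003):
    f=lambda L:np.r_[np.concatenate([fk(q,L)[0]-p for q,p in D]),w*np.array(L[4:]),w*.1*(np.array(L[:4])-[.3,.4,.4,.3])]
    o=least_squares(f,[.3,.4,.4,.3]+[0]*6);return o.x,o.fun[:3*len(D)]
def ik(L,P,Q,n=12,margin=.05,seed=0,q0=None):
    rng=np.random.default_rng(seed);best=[]
    for i in range(n):
        x0=q0 if q0 is not None and i==0 else rng.uniform(lo+margin,hi-margin)
        f=lambda q:(lambda a:np.r_[(a[0]-P)*10,(a[1].inv()*Q).as_rotvec()*3,.003*(q-(q0 if q0 is not None else 0))])(fk(q,L))
        o=least_squares(f,np.clip(x0,lo+margin,hi-margin),bounds=(lo+margin/2,hi-margin/2));best.append((np.linalg.norm(o.fun[:6]),np.round(o.x,2)))
    best.sort(key=lambda t:t[0]);return best
E
python3 - <<'E'
from kin import *
s=sense();D.append((s["joint_pos"],s["tool_pos"]))
L,e=fit(D);print(L.round(3),e.round(4))
for flip in(0,180):
  for tilt in(30,45,55):
    for h in(-3,20,40):
      Q=q_of(h,tilt)*R.from_euler("z",flip,degrees=True);z=Q.as_matrix()[:,2]
      out=[]
      for P in((.492,.232,.072),(.53,.283,.05),(.53,.283,.18)):
        b=ik(L,np.array(P)-.019*z,Q,6);out.append((round(b[0][0],2),b[0][1].tolist()))
      print(flip,tilt,h,out)
E
```

```text
[ 0.245  0.542  0.46   0.287  0.003 -0.031  0.009 -0.016 -0.004  0.005] [ 0.  0.  0.  0.  0. -0. -0.  0.  0.]
0 30 -3 [(np.float64(0.01), [-0.16, 0.46, -0.67, 2.26, 1.47, 0.64, 2.63]), (np.float64(0.02), [-0.24, 0.57, -0.63, 2.14, 1.48, 0.69, 2.63]), (np.float64(0.0), [-1.7, 0.53, 1.26, 2.16, -0.52, 0.4, -1.78])]
0 30 20 [(np.float64(0.04), [-0.35, 0.37, -0.29, 2.34, 1.89, 0.24, 2.64]), (np.float64(0.04), [-0.49, 0.47, -0.19, 2.22, 1.85, 0.24, 2.63]), (np.float64(0.0), [-1.25, 0.25, 0.72, 2.2, -0.19, 0.25, -1.64])]
0 30 40 [(np.float64(0.1), [0.28, 0.5, -0.87, 2.26, 1.41, 0.24, -2.64]), (np.float64(0.14), [0.46, 1.01, -1.36, 2.13, 1.64, 0.81, -2.63]), (np.float64(0.0), [-0.51, 0.22, -0.01, 2.16, -0.35, 0.26, -1.08])]
0 45 -3 [(np.float64(0.0), [-0.72, 0.45, -0.15, 2.41, 1.93, 0.7, 1.99]), (np.float64(0.0), [-0.82, 0.54, -0.05, 2.28, 1.89, 0.66, 2.02]), (np.float64(0.0), [-0.61, 0.29, -0.28, 2.21, 1.46, 0.67, 2.57])]
0 45 20 [(np.float64(0.05), [0.35, 0.82, -1.23, 2.42, 2.18, 1.0, 2.63]), (np.float64(0.0), [-0.51, 0.52, -0.23, 2.36, 2.53, 0.6, 1.92]), (np.float64(0.0), [-0.53, 0.22, -
[... 1995 characters left out ...]
 0.65, -0.28]), (np.float64(0.0), [0.49, 0.48, -1.18, 2.25, 1.99, 0.3, -0.08])]
180 55 -3 [(np.float64(0.0), [-0.18, 0.75, -0.89, 2.42, 2.03, 1.36, -1.09]), (np.float64(0.0), [-0.59, 0.67, -0.4, 2.31, 2.01, 1.07, -1.22]), (np.float64(0.0), [-0.61, 0.35, -0.36, 2.28, 1.74, 0.88, -0.88])]
180 55 20 [(np.float64(0.36), [0.37, 1.09, -1.36, 2.42, 2.32, 1.32, -0.41]), (np.float64(0.0), [-0.09, 0.75, -0.76, 2.41, 2.52, 1.08, -0.99]), (np.float64(0.0), [-0.0, 0.37, -0.83, 2.37, 2.27, 0.7, -0.86])]
180 55 40 [(np.float64(0.25), [0.68, 1.12, -1.36, 2.42, 2.51, 0.79, -0.07]), (np.float64(0.0), [0.44, 1.03, -1.16, 2.38, 2.71, 0.86, -0.39]), (np.float64(0.0), [0.6, 0.71, -1.36, 2.34, 2.41, 0.57, -0.33])]
```

```bash
cat >> kin.py <<'E'
Q0=q_of(-3,0)*R.from_euler("z",180,degrees=True)
def lean(az,t): a=np.radians(az);return R.from_rotvec(np.radians(t)*np.array([np.sin(a),-np.cos(a),0]))*Q0  # tool z -> towards az
def sim(L,q,P,Q,k=10):
    "clamped damped-LS walk, returns end q and errors"
    q=np.array(q,float);p0,r0=fk(q,L)
    rv=(r0.inv()*Q).as_rotvec()
    for i in range(1,k+1):
        Pi=p0+(np.array(P)-p0)*i/k;Qi=r0*R.from_rotvec(rv*i/k)
        for _ in range(3):
            p,r=fk(q,L);e=np.r_[Pi-p,r.apply((r.inv()*Qi).as_rotvec())]
            J=np.zeros((6,7))
            for j in range(7):
                dq=q.copy();dq[j]+=1e-5;a,b=fk(dq,L);J[:,j]=np.r_[(a-p)/1e-5,(b*r.inv()).as_rotvec()/1e-5]
            free=np.ones(7,bool)
            for _ in range(3):
                dq=np.zeros(7);Jf=J[:,free];dq[free]=Jf.T@np.linalg.solve(Jf@Jf.T+1e-4*np.eye(6),e)
                bad=free&((q+dq<lo)|(q+dq>hi))
                if not bad.any():break
                free&=~bad
            q=np.clip(q+dq,lo,hi)
    p,r=fk(q,L);return q,np.linalg.norm(p-P),np.degrees((r.inv()*Q).magnitude())
E
python3 - <<'E'
from kin import *
s=sense();D.append((s["joint_pos"],s["tool_pos"]));L,e=fit(D);np.save("L.npy",L)
q=s["joint_pos"];A=(.42,.2,.30)
hz=lambda a:q_of(-3,0)*R.from_euler("z",a,degrees=True)
for nm,P,Q in(("w1",A,hz(-90)),("w2",A,hz(-179)),("l1",A,lean(-80,25)),("l2",A,lean(-40,35)),("l3",A,lean(-3,45)),
   ("knob",(.478,.232,.086),lean(-3,45)),("back",(.44,.25,.1),lean(-3,50)),("lip",(.51,.283,.05),lean(-3,55)),("up",(.51,.283,.18),lean(-3,55))):
    q,a,b=sim(L,q,P,Q,12);print(nm,q.round(2),round(a,4),round(b,1))
plan([((.43,.2,.31),hz(-90),10),((.42,.2,.31),hz(-179),9)])
E
```

```text
w1 [ 0.01  0.11 -0.58  1.92  0.07  1.12 -0.66] 0.0 0.0
w2 [ 0.13  0.13 -0.73  1.92  0.1   1.13  0.87] 0.0 0.0
l1 [-0.14  0.25 -0.72  1.85  0.5   1.42  0.49] 0.0 0.0
l2 [-0.2   0.11 -0.74  2.06  0.75  1.17  0.21] 0.0 0.0
l3 [-0.12 -0.12 -0.71  2.32  1.    0.61 -0.08] 0.0 0.0
knob [-0.27  0.54 -0.69  2.38  1.88  0.94 -0.99] 0.0 0.0
back [-0.38  0.55 -0.73  2.43  1.84  1.1  -1.1 ] 0.0 0.0
lip [-0.42  0.75 -0.62  2.3   2.03  1.22 -1.16] 0.0 0.0
up [-0.34  0.43 -0.7   2.28  1.78  1.02 -0.87] 0.0 0.0
[0, [-0.05, 0.0, -0.1], [0.36, -0.39, -0.83]] 
[0, [-0.06, -0.01, -0.09], [0.36, -0.39, -0.83]] 
[0, [-0.07, -0.03, -0.08], [0.36, -0.39, -0.83]] 
[0, [-0.06, -0.04, -0.08], [0.36, -0.39, -0.83]] 
[0, [-0.06, -0.06, -0.07], [0.36, -0.39, -0.83]] 
[0, [-0.06, -0.07, -0.07], [0.36, -0.39, -0.83]] 
[0, [-0.05, -0.08, -0.05], [0.35, -0.39, -0.82]] 
[0, [-0.04, -0.09, -0.05], [0.35, -0.39, -0.83]] 
[0, [-0.03, -0.1, -0.04], [0.36, -0.38, -0.82]] 
[0, [-0.02, -0.1, -0.03], [0.35, -0.39, -0.83]] 
[0, [-0.0, -0.04, 0.0], [-0.0, 0.0, -0.99]] 
[0, [0.0, -0.05, 0.0], [-0.0, 0.0, -0.99]] 
[0, [0.02, -0.04, 0.0], [-0.0, 0.0, -0.99]] 
[0, [0.02, -0.04, 0.0], [-0.0, 0.0, -0.99]] 
[0, [0.02, -0.04, 0.0], [-0.0, 0.0, -0.99]] 
[0, [0.04, -0.03, 0.0], [-0.0, 0.0, -0.99]] 
[0, [0.03, -0.02, 0.0], [-0.0, 0.0, -0.99]] 
[0, [0.04, -0.02, 0.0], [-0.0, 0.0, -0.98]] 
[0, [0.05, -0.01, 0.0], [-0.0, 0.0, -0.99]] 
end [0.42   0.2001 0.3101]
```

move_arm --targets '[[0, [-0.05, 0, -0.1], [0.36, -0.39, -0.83]], [0, [-0.06, -0.01, -0.09], [0.36, -0.39, -0.83]], [0, [-0.07, -0.03, -0.08], [0.36, -0.39, -0.83]], [0, [-0.06, -0.04, -0.08], [0.36, -0.39, -0.83]], [0, [-0.06, -0.06, -0.07], [0.36, -0.39, -0.83]], [0, [-0.06, -0.07, -0.07], [0.36, -0.39, -0.83]], [0, [-0.05, -0.08, -0.05], [0.36, -0.39, -0.83]], [0, [-0.04, -0.09, -0.05], [0.36, -0.39, -0.83]], [0, [-0.03, -0.1, -0.04], [0.36, -0.39, -0.83]], [0, [-0.02, -0.1, -0.03], [0.35, -0.39, -0.83]]]'

```text
time: 5.85
tool_pos: [0.4314, 0.2045, 0.3135]
eef_rot: [0.754, 0.656, 0.031, 0.003]
force: [0.0, 0.3, 0.3]
finger_gap: 0.005
finger_force: 0.0
```

move_arm --targets '[[0, [0, 0, 0], [0, 0, -1]], [0, [0, 0, 0], [0, 0, -1]], [0, [0, 0, 0], [0, 0, -1]], [0, [0, 0, 0], [0, 0, -1]], [0, [0, 0, 0], [0, 0, -1]], [0, [0, 0, 0], [0, 0, -1]], [0, [0, 0, 0], [0, 0, -1]], [0, [0, 0, 0], [0, 0, -1]], [0, [0, 0, 0], [0, 0, -1]]]'

```text
time: 6.98
tool_pos: [0.4312, 0.2048, 0.3133]
eef_rot: [0.068, 0.997, 0.021, 0.025]
force: [0.3, 0.2, 0.4]
finger_gap: -0.0
finger_force: 0.0
```

```bash
python3 - <<'E'
from kin import *
st();L=np.load("L.npy");s=sense();print(fk(s["joint_pos"],L)[0])
plan([((.425,.205,.30),lean(-80,25),4),((.425,.21,.29),lean(-40,35),4),((.42,.22,.28),lean(-3,45),4)])
E
```

```text
6.97 [0.4312 0.2048 0.3133] z [ 0.052  0.038 -0.998] F [0.35 0.24 0.39] q [ 0.12  0.11 -0.69  1.91  0.07  1.09  0.84]
[0.43266036 0.20566279 0.31515247]
[0, [0.07, -0.01, 0.13], [0.66, -0.1, -0.14]] 
[0, [0.07, 0.0, 0.13], [0.66, -0.1, -0.13]] 
[0, [0.07, 0.02, 0.12], [0.67, -0.1, -0.14]] 
[0, [0.07, 0.04, 0.12], [0.66, -0.09, -0.13]] 
[0, [0.01, 0.09, 0.07], [-0.07, -0.54, 0.12]] 
[0, [0.02, 0.08, 0.07], [-0.07, -0.54, 0.12]] 
[0, [0.03, 0.09, 0.07], [-0.07, -0.55, 0.12]] 
[0, [0.04, 0.08, 0.07], [-0.07, -0.54, 0.12]] 
[0, [0.09, 0.12, 0.02], [-0.48, -0.41, 0.2]] 
[0, [0.09, 0.12, 0.03], [-0.48, -0.42, 0.2]] 
[0, [0.1, 0.11, 0.03], [-0.49, -0.41, 0.2]] 
[0, [0.1, 0.1, 0.03], [-0.48, -0.42, 0.2]] 
end [0.42   0.22   0.2799]
```

The model is good to about 2 mm and the arm is following it.

move_arm --targets '[[0, [0.07, 0, 0.13], [0.66, -0.1, -0.14]], [0, [0.07, 0, 0.13], [0.66, -0.1, -0.14]], [0, [0.07, 0.02, 0.12], [0.66, -0.1, -0.14]], [0, [0.07, 0.04, 0.12], [0.66, -0.1, -0.14]], [0, [0.01, 0.09, 0.07], [-0.07, -0.54, 0.12]], [0, [0.02, 0.08, 0.07], [-0.07, -0.54, 0.12]], [0, [0.03, 0.09, 0.07], [-0.07, -0.54, 0.12]], [0, [0.04, 0.08, 0.07], [-0.07, -0.54, 0.12]], [0, [0.09, 0.12, 0.03], [-0.48, -0.42, 0.2]], [0, [0.09, 0.12, 0.03], [-0.48, -0.42, 0.2]], [0, [0.1, 0.11, 0.03], [-0.48, -0.42, 0.2]], [0, [0.1, 0.1, 0.03], [-0.48, -0.42, 0.2]]]'

```text
time: 8.48
tool_pos: [0.4199, 0.2208, 0.2803]
eef_rot: [0.026, 0.922, -0.008, 0.385]
force: [-0.2, -0.1, 0.9]
finger_gap: 0.001
finger_force: 0.0
```

```bash
python3 - <<'E'
from kin import *
st();L=np.load("L.npy");s=sense();Q=lean(-3,45);z=Q.as_matrix()[:,2]
tcp=np.array([.490,.234,.068])-.019*z;print(tcp)
q,a,b=sim(L,s["joint_pos"],tcp,Q);print(q.round(2),a,b)
plan([(tcp+[-.03,0,.06],Q,7),(tcp,Q,4)])
E
```

```text
8.47 [0.4199 0.2208 0.2803] z [ 0.71  -0.035 -0.703] F [-0.19 -0.13  0.87] q [-0.19 -0.04 -0.72  2.33  1.13  0.67 -0.27]
[0.47658338 0.23470314 0.08143503]
[-0.31  0.54 -0.65  2.38  1.89  0.93 -1.01] 4.492426876995055e-09 1.3813932134375264e-07
[0, [0.46, 0.08, 0.66], [0.0, 0.0, -0.0]] 
[0, [0.46, 0.09, 0.67], [0.0, 0.01, -0.0]] 
[0, [0.46, 0.08, 0.66], [0.0, 0.0, -0.01]] 
[0, [0.46, 0.09, 0.66], [0.0, 0.01, -0.0]] 
[0, [0.46, 0.08, 0.67], [0.0, 0.0, -0.01]] 
[0, [0.46, 0.09, 0.66], [0.01, 0.01, -0.0]] 
[0, [0.45, 0.08, 0.67], [0.0, 0.0, -0.01]] 
[0, [0.21, 0.02, 0.64], [0.0, 0.0, 0.0]] 
[0, [0.22, 0.01, 0.63], [0.0, 0.0, 0.0]] 
[0, [0.21, 0.02, 0.64], [0.0, 0.0, 0.0]] 
[0, [0.21, 0.01, 0.63], [0.0, 0.0, 0.0]] 
end [0.4766 0.2346 0.0816]
```

move_arm --targets '[[0, [0.46, 0.08, 0.66], [0, 0, 0]], [0, [0.46, 0.09, 0.66], [0, 0, 0]], [0, [0.46, 0.08, 0.66], [0, 0, 0]], [0, [0.46, 0.09, 0.66], [0, 0, 0]], [0, [0.46, 0.08, 0.66], [0, 0, 0]], [0, [0.46, 0.09, 0.66], [0, 0, 0]], [0, [0.46, 0.08, 0.66], [0, 0, 0]], [0, [0.21, 0.01, 0.64], [0, 0, 0]], [0, [0.21, 0.01, 0.64], [0, 0, 0]], [0, [0.21, 0.01, 0.64], [0, 0, 0]], [0, [0.21, 0.01, 0.64], [0, 0, 0]], [0, [0, 0, 0], [0, 0, 0]]]'

```text
time: 9.98
tool_pos: [0.4768, 0.2324, 0.0798]
eef_rot: [0.027, 0.923, -0.011, 0.383]
force: [-1.2, 0.7, 0.0]
finger_gap: 0.004
finger_force: 0.0
```

```bash
python3 - <<'E'
from kin import *
st();o=shoot("b")
a=cv2.resize(cv2.imread("pics/b_top.png")[185:275,270:370],None,fx=4,fy=4,interpolation=2)
b=cv2.resize(cv2.imread("pics/b_scene.png")[190:280,250:350],None,fx=4,fy=4,interpolation=2)
cv2.imwrite("pics/b_c.png",np.hstack([a,b]))
E
```

```text
9.97 [0.4768 0.2324 0.0798] z [ 0.706 -0.04  -0.707] F [-1.22  0.7   0.  ] q [-0.29  0.55 -0.65  2.4   1.9   0.94 -1.03]
```

View pics/b_c.png

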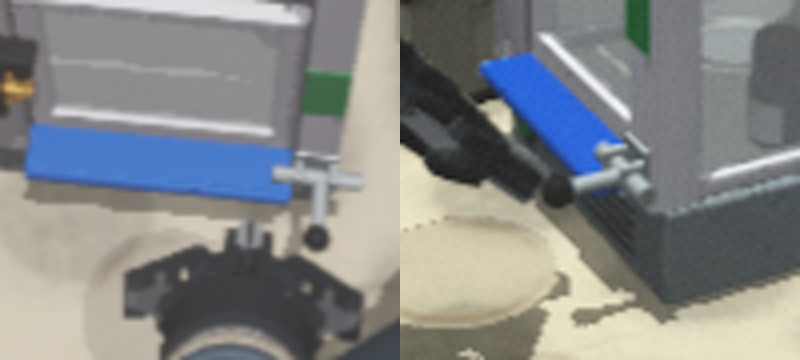

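The top crop shows the fingertip at (250,235) and the knob at (317,237) in crop pixels, so about 18 mm of free gap lies between them. The fingers are beside the ball and clear of the lip.

move_arm --targets '[[0, [0, -0.25, 0], [0, 0, 0]], [0, [0, -0.25, 0], [0, 0, 0]], [0, [0, -0.2, 0], [0, 0, 0]], [0, [0, -0.2, 0], [0, 0, 0]], [0, [0, -0.2, 0], [0, 0, 0]]]'

```text
time: 10.7
tool_pos: [0.4753, 0.2031, 0.0799]
eef_rot: [0.027, 0.923, -0.011, 0.383]
force: [-1.0, 1.6, 1.7]
finger_gap: -0.001
finger_force: 0.8
```

```bash
cat >> kin.py <<'E'
def knob():
    "dark ball seen from the top camera, on plane z=.082"
    im,d=snapshot("top");hsv=cv2.cvtColor(im,cv2.COLOR_RGB2HSV)
    v,u=np.mgrid[225:262,325:375].reshape(2,-1);o,r=ray("top",np.c_[u,v]);P=o+r*d[v,u][:,None]
    m=(hsv[v,u,2]<75)&(P[:,2]>.074)&(P[:,2]<.096)&(abs(P[:,0]-.483)<.012)&(P[:,1]<.208)&(P[:,1]>.15)
    print("knob",m.sum(),P[m].mean(0).round(4),P[m].min(0).round(3),P[m].max(0).round(3))
    cv2.imwrite("pics/k.png",cv2.resize(im[185:275,270:370,::-1],None,fx=4,fy=4))
E
python3 -c "
from kin import *
st();knob()"
```

```text
10.7 [0.4753 0.2031 0.0799] z [ 0.706 -0.041 -0.707] F [-0.95  1.59  1.71] q [-0.22  0.54 -0.67  2.44  1.96  0.93 -1.05]
knob 26 [0.4805 0.1838 0.0856] [0.476 0.177 0.077] [0.485 0.192 0.09 ]
```

move_arm --targets '[[0, [0, -0.1, 0], [0, 0.4, 0]], [0, [0, -0.1, 0], [0, 0.4, 0]], [0, [0, -0.1, 0], [0, 0.4, 0]], [0, [0, -0.1, 0], [0, 0, 0]]]'

```text
time: 11.25
tool_pos: [0.4749, 0.1952, 0.0803]
eef_rot: [0.028, 0.958, -0.006, 0.284]
force: [0.2, 8.0, -0.7]
finger_gap: -0.001
finger_force: 3.9
```

```bash
python3 -c "
from kin import *
st();knob()"
```

```text
11.25 [0.4749 0.1952 0.0803] z [ 0.544 -0.027 -0.839] F [ 0.2   8.03 -0.67] q [-0.13  0.45 -0.64  2.36  1.69  0.63 -0.71]
knob 6 [0.483  0.173  0.0888] [0.481 0.17  0.086] [0.485 0.177 0.091]
```

View pics/k.png

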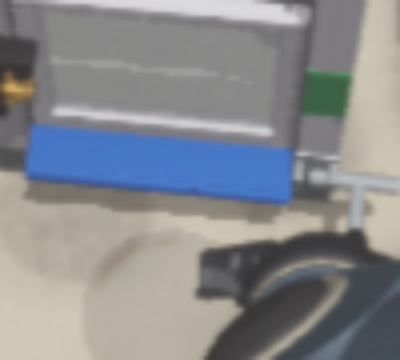

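The bolt's end is now at about (325,178), well right of the lip's end at (293,185). The force rose to 8 N, so the bolt is at its stop. Next I back off and go under the lip.

```bash
python3 - <<'E'
from kin import *
L=np.load("L.npy");s=sense();q=s["joint_pos"]
W=[((.470,.215,.085),lean(-3,36),3),((.435,.27,.07),lean(-3,50),4),((.455,.285,.0507),lean(-3,55),2),((.503,.284,.0507),lean(-3,55),5)]
for P,Q,n in W+[((.503,.284,.18),lean(-3,55),1)]:
    q,a,b=sim(L,q,P,Q);print(q.round(2),round(a,4),round(b,2))
plan(W)
E
```

```text
[-0.19  0.46 -0.66  2.35  1.71  0.71 -0.77] 0.0 0.0
[-0.47  0.64 -0.69  2.41  1.87  1.16 -1.18] 0.0 0.0
[-0.52  0.74 -0.63  2.38  1.96  1.28 -1.25] 0.0 0.0
[-0.46  0.74 -0.59  2.31  2.02  1.21 -1.18] 0.0 0.0
[-0.38  0.42 -0.66  2.29  1.77  1.02 -0.89] 0.0 0.0
[0, [0.03, 0.26, -0.1], [0.0, -0.1, -0.01]] 
[0, [0.03, 0.26, -0.09], [0.0, -0.1, -0.01]] 
[0, [0.03, 0.25, -0.1], [0.01, -0.09, -0.01]] 
[0, [0.39, 0.53, -0.1], [-0.0, -0.35, 0.0]] 
[0, [0.39, 0.53, -0.12], [-0.0, -0.35, 0.0]] 
[0, [0.38, 0.54, -0.15], [-0.0, -0.35, 0.0]] 
[0, [0.37, 0.53, -0.17], [-0.0, -0.35, 0.0]] 
[0, [0.05, 0.32, 0.54], [-0.0, -0.25, 0.0]] 
[0, [0.07, 0.32, 0.54], [-0.0, -0.25, 0.0]] 
[0, [-0.22, 0.01, 0.31], [-0.0, -0.0, 0.0]] 
[0, [-0.22, 0.01, 0.32], [-0.0, -0.0, 0.0]] 
[0, [-0.22, 0.02, 0.31], [-0.0, -0.0, 0.0]] 
[0, [-0.23, 0.01, 0.32], [-0.0, -0.0, 0.0]] 
[0, [-0.22, 0.01, 0.31], [-0.0, -0.0, 0.0]] 
end [0.503  0.284  0.0508]
```

move_arm --targets '[[0, [0.03, 0.26, -0.1], [0, -0.1, 0]], [0, [0.03, 0.26, -0.1], [0, -0.1, 0]], [0, [0.03, 0.25, -0.1], [0, -0.1, 0]], [0, [0.39, 0.53, -0.1], [0, -0.35, 0]], [0, [0.39, 0.53, -0.12], [0, -0.35, 0]], [0, [0.38, 0.54, -0.15], [0, -0.35, 0]], [0, [0.37, 0.53, -0.17], [0, -0.35, 0]], [0, [0.05, 0.32, 0.54], [0, -0.25, 0]], [0, [0.07, 0.32, 0.54], [0, -0.25, 0]], [0, [0, 0, 0], [0, 0, 0]]]'

```text
time: 12.55
tool_pos: [0.4547, 0.2834, 0.0489]
eef_rot: [0.025, 0.887, -0.014, 0.461]
force: [0.5, -1.3, 0.5]
finger_gap: -0.001
finger_force: 0.0
```

```bash
python3 - <<'E'
from kin import *
st();knob()
plan([((.503,.284,.0507),lean(-3,55),5)])
E
```

```text
12.55 [0.4547 0.2834 0.0489] z [ 0.817 -0.049 -0.574] F [ 0.53 -1.3   0.54] q [-0.51  0.75 -0.64  2.39  1.96  1.3  -1.26]kin.py:50: RuntimeWarning: Mean of empty slice.
  print("knob",m.sum(),P[m].mean(0).round(4),P[m].min(0).round(3),P[m].max(0).round(3))
  ret = um.true_divide(
Traceback (most recent call last):
  File "kin.py", line 50, in knob
    print("knob",m.sum(),P[m].mean(0).round(4),P[m].min(0).round(3),P[m].max(0).round(3))
                                               ~~~~~~~~^^^
ValueError: zero-size array to reduction operation minimum which has no identity
```

move_arm --targets '[[0, [-0.22, 0, 0.31], [0, 0, 0]], [0, [-0.22, 0, 0.31], [0, 0, 0]], [0, [-0.22, 0, 0.31], [0, 0, 0]], [0, [-0.22, 0, 0.31], [0, 0, 0]], [0, [-0.2, 0, 0.3], [0, 0, 0]], [0, [0, 0, 0], [0, 0, 0]]]'

```text
time: 13.35
tool_pos: [0.503, 0.2796, 0.0504]
eef_rot: [0.027, 0.886, -0.014, 0.462]
force: [-0.8, -0.1, 0.8]
finger_gap: 0.001
finger_force: 0.0
```

```bash
python3 - <<'E'
from kin import *
st();o=shoot("d")
a=cv2.resize(cv2.imread("pics/d_top.png")[185:275,270:370],None,fx=4,fy=4,interpolation=2)
b=cv2.resize(cv2.imread("pics/d_scene.png")[190:280,250:350],None,fx=4,fy=4,interpolation=2)
cv2.imwrite("pics/d_c.png",np.hstack([a,b]))
E
```

```text
13.35 [0.503  0.2796 0.0504] z [ 0.818 -0.05  -0.573] F [-0.83 -0.11  0.76] q [-0.44  0.74 -0.6   2.33  2.03  1.22 -1.19]
```

View pics/d_c.png

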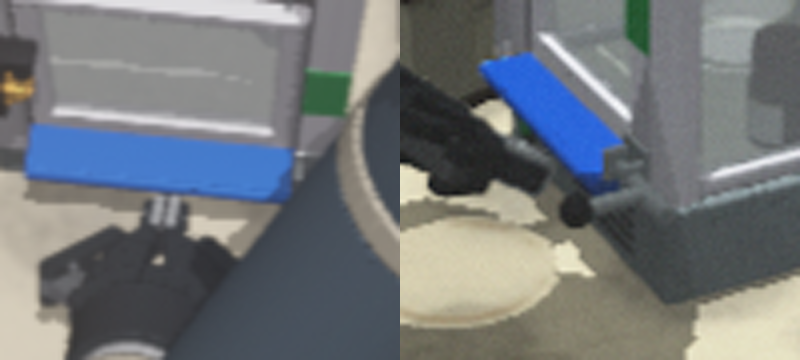

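The top crop shows the closed tips under the lip at (165,205), near mid-width. The scene crop shows the bolt drawn and its end clear of the lip. Before lifting I check where the forearm lies relative to the hood.

```bash
python3 - <<'E'
from kin import *
L=np.load("L.npy");s=sense();q=s["joint_pos"]
def links(q):
    L2=L.copy();L2[3]=0;w=fk(q,L2)[0];L3=L2.copy();L3[2]=0;L3[8:]=0;return fk(q,L3)[0],w
d0=np.load("a_top.npy");d=np.load("d_top.npy");v,u=np.nonzero((d>0)&(d<d0-.02));o,r=ray("top",np.c_[u,v]);P=o+r*d[v,u][:,None]
for z in np.arange(.0,.6,.05):
    k=P[(P[:,2]>=z)&(P[:,2]<z+.05)&(P[:,1]<.40)&(P[:,1]>.1)]
    if len(k): i=k[:,0].argmax();print(round(z,2),"max x",k[i].round(3))
print("elbow,wrist now",[x.round(3) for x in links(q)])
for z in(.1,.15,.19):
    q,a,b=sim(L,q,(.503,.2796,z),R.from_quat(s["eef_rot"]));print(z,q.round(2),round(a,4),round(b,2),[x.round(3) for x in links(q)])
print(R.from_quat(s["eef_rot"]).inv().apply([0,0,1]).round(3))
E
```

```text
0.0 max x [0.52  0.275 0.048]
0.05 max x [0.519 0.277 0.052]
0.1 max x [0.458 0.265 0.1  ]
0.15 max x [0.424 0.283 0.15 ]
0.2 max x [0.348 0.294 0.2  ]
0.25 max x [0.322 0.307 0.26 ]
0.3 max x [0.312 0.278 0.35 ]
0.35 max x [0.323 0.26  0.392]
0.4 max x [0.338 0.238 0.443]
0.45 max x [0.35  0.218 0.493]
0.5 max x [0.363 0.201 0.528]
0.55 max x [0.361 0.196 0.559]
elbow,wrist now [array([0.362, 0.126, 0.634]), array([0.264, 0.287, 0.214])]
0.1 [-0.42  0.62 -0.64  2.32  1.93  1.14 -1.08] 0.0 0.0 [array([0.318, 0.098, 0.678]), array([0.269, 0.294, 0.264])]
0.15 [-0.38  0.49 -0.66  2.3   1.83  1.07 -0.97] 0.0 0.0 [array([0.269, 0.067, 0.715]), array([0.269, 0.294, 0.314])]
0.19 [-0.36  0.4  -0.68  2.28  1.74  1.01 -0.86] 0.0 0.0 [array([0.228, 0.044, 0.739]), array([0.269, 0.294, 0.354])]
[-0.819 -0.001 -0.574]
```

move_arm --targets '[[0, [-0.13, 0.02, -0.09], [0, 0, 0]], [0, [-0.1, 0.02, -0.07], [0, 0, 0]], [0, [-0.07, 0, -0.05], [0, 0, 0]], [0, [-0.07, 0, -0.05], [0, 0, 0]]]'

```text
time: 13.95
tool_pos: [0.5016, 0.2812, 0.0609]
eef_rot: [0.026, 0.887, -0.014, 0.461]
force: [-0.2, 0.8, -4.2]
finger_gap: 0.001
finger_force: 1.6
```

```bash
cat >> kin.py <<'E'
def feel(n=3):
    F=[];W=[];lip=None
    for i in range(n):
        im,d=snapshot("top");s=sense();F.append(s["force"]);W.append(s["wrist_torque"])
    hsv=cv2.cvtColor(im,cv2.COLOR_RGB2HSV);m=cv2.inRange(hsv,(100,150,80),(125,255,255))
    m[:,:250]=0;m[:,345:]=0;m[260:]=0;v,u=np.nonzero(m&np.uint8(255*(d>0)));o,r=ray("top",np.c_[u,v]);P=o+r*d[v,u][:,None]
    P=P[(abs(P[:,0]-.529)<.015)&(P[:,1]>.3)]
    print("F",np.mean(F,0).round(2),"sd",np.std(F,0).round(2),"M",np.mean(W,0).round(3),"lip top z",np.median(P[:,2]).round(4) if len(P) else None,len(P))
E
python3 -c "
from kin import *
st();feel(4)"
```

```text
13.95 [0.5016 0.2812 0.0609] z [ 0.816 -0.048 -0.575] F [-0.2   0.85 -4.15] q [-0.43  0.71 -0.61  2.34  2.01  1.2  -1.17]
F [-1.62  0.31 -3.01] sd [0.44 0.5  0.5 ] M [0.137 1.617 0.085] lip top z 0.0719 288
```

move_arm --targets '[[0, [-0.07, 0, -0.05], [0, 0, 0]], [0, [-0.1, 0, -0.07], [0, 0, 0]], [0, [-0.13, 0, -0.09], [0, 0, 0]], [0, [-0.13, 0, -0.09], [0, 0, 0]], [0, [-0.13, 0, -0.09], [0, 0, 0]]]'

```text
time: 14.78
tool_pos: [0.5018, 0.2812, 0.0787]
eef_rot: [0.026, 0.887, -0.014, 0.461]
force: [-5.4, 1.4, -3.3]
finger_gap: -0.003
finger_force: 3.1
```

```bash
python3 -c "
from kin import *
st();feel(2)"
```

```text
14.78 [0.5018 0.2812 0.0787] z [ 0.817 -0.048 -0.574] F [-5.41  1.41 -3.31] q [-0.43  0.67 -0.62  2.34  1.98  1.18 -1.14]
F [-6.12  0.7  -2.15] sd [0.84 0.3  0.7 ] M [0.144 2.081 0.089] lip top z 0.09 301
```

move_arm --targets '[[0, [-0.03, 0, -0.08], [0, 0, 0]], [0, [-0.11, 0, -0.11], [0, 0, 0]], [0, [-0.13, 0, -0.09], [0, 0, 0]], [0, [-0.13, 0, -0.09], [0, 0, 0]], [0, [-0.13, 0, -0.09], [0, 0, 0]]]'

```text
time: 15.5
tool_pos: [0.5007, 0.2808, 0.0965]
eef_rot: [0.026, 0.886, -0.014, 0.462]
force: [-0.1, 0.1, -3.3]
finger_gap: -0.001
finger_force: 1.5
```

```bash
python3 -c "
from kin import *
st();feel(2)"
```

```text
15.5 [0.5007 0.2808 0.0965] z [ 0.818 -0.05  -0.573] F [-0.08  0.08 -3.32] q [-0.42  0.63 -0.64  2.33  1.94  1.16 -1.1 ]
F [-0.37 -1.06 -2.78] sd [0.91 0.73 0.49] M [ 0.048  1.488 -0.114] lip top z 0.1073 309
```

move_arm --targets '[[0, [-0.13, 0, -0.09], [0, 0, 0]], [0, [-0.13, 0, -0.09], [0, 0, 0]], [0, [-0.125, 0, -0.1], [0, 0, 0]], [0, [-0.13, 0, -0.09], [0, 0, 0]], [0, [-0.13, 0, -0.09], [0, 0, 0]], [0, [-0.125, 0, -0.1], [0, 0, 0]], [0, [-0.13, 0, -0.09], [0, 0, 0]], [0, [-0.13, 0, -0.09], [0, 0, 0]]]'

```text
time: 16.6
tool_pos: [0.5001, 0.2811, 0.1281]
eef_rot: [0.026, 0.887, -0.014, 0.462]
force: [-0.3, -1.4, -3.7]
finger_gap: 0.004
finger_force: 1.6
```

```bash
python3 -c "
from kin import *
st();feel(2)"
```

```text
16.6 [0.5001 0.2811 0.1281] z [ 0.818 -0.049 -0.573] F [-0.35 -1.36 -3.72] q [-0.4   0.55 -0.66  2.33  1.88  1.11 -1.03]
F [-0.91 -1.66 -2.33] sd [0.98 0.1  0.54] M [-0.1    1.555 -0.276] lip top z 0.1384 300
```

move_arm --targets '[[0, [-0.13, 0, -0.09], [0, 0, 0]], [0, [-0.125, 0, -0.1], [0, 0, 0]], [0, [-0.13, 0, -0.09], [0, 0, 0]]]'

```text
time: 17.08
tool_pos: [0.4998, 0.2813, 0.14]
eef_rot: [0.026, 0.887, -0.014, 0.462]
force: [-0.1, -0.8, -4.0]
finger_gap: 0.001
finger_force: 1.6
```

move_arm --targets '[[0, [-0.06, 0, -0.05], [0, 0, 0]], [0, [-0.06, 0, -0.045], [0, 0, 0]]]'

```text
time: 17.32
tool_pos: [0.4997, 0.2814, 0.1438]
eef_rot: [0.026, 0.886, -0.014, 0.462]
force: [1.1, -0.8, -2.9]
finger_gap: 0.001
finger_force: 1.5
```

move_arm --targets '[[0, [-0.06, 0, -0.05], [0, 0, 0]]]'

```text
time: 17.45
tool_pos: [0.4995, 0.2814, 0.1456]
eef_rot: [0.026, 0.887, -0.014, 0.462]
force: [1.0, 0.5, -3.6]
finger_gap: 0.006
finger_force: 1.5
```

```bash
python3 -c "
from kin import *
st();feel(3)"
```

```text
17.45 [0.4995 0.2814 0.1456] z [ 0.818 -0.048 -0.573] F [ 1.01  0.5  -3.58] q [-0.39  0.5  -0.67  2.32  1.84  1.08 -0.99]
F [-0.77 -0.36 -2.43] sd [0.46 0.06 0.34] M [ 0.024  1.476 -0.09 ] lip top z 0.1549 295
```

move_arm --targets '[[0, [-0.06, 0, -0.05], [0, 0, 0]]]'

```text
time: 17.73
tool_pos: [0.4992, 0.2815, 0.1472]
eef_rot: [0.026, 0.887, -0.014, 0.461]
force: [-0.9, 0.5, -4.0]
finger_gap: -0.002
finger_force: 1.5
```

move_arm --targets '[[0, [-0.06, 0, -0.045], [0, 0, 0]]]'

```text
time: 17.85
tool_pos: [0.4992, 0.2814, 0.1493]
eef_rot: [0.026, 0.887, -0.014, 0.462]
force: [-0.2, 0.6, -3.9]
finger_gap: 0.001
finger_force: 1.9
```

move_arm --targets '[[0, [-0.06, 0, -0.05], [0, 0, 0]]]'

```text
time: 17.98
tool_pos: [0.4989, 0.2814, 0.1511]
eef_rot: [0.026, 0.887, -0.014, 0.461]
force: [-0.1, 1.1, -5.3]
finger_gap: -0.0
finger_force: 1.9
```

move_arm --targets '[[0, [-0.06, 0, -0.045], [0, 0, 0]]]'

```text
time: 18.1
tool_pos: [0.4989, 0.2814, 0.1531]
eef_rot: [0.026, 0.887, -0.014, 0.461]
force: [0.2, 0.0, -4.3]
finger_gap: 0.004
finger_force: 2.0
```

move_arm --targets '[[0, [-0.03, 0, -0.025], [0, 0, 0]]]'

```text
time: 18.23
tool_pos: [0.4989, 0.2813, 0.1541]
eef_rot: [0.026, 0.887, -0.014, 0.462]
force: [-0.3, 0.8, -4.6]
finger_gap: 0.004
finger_force: 2.0
```

move_arm --targets '[[0, [-0.03, 0, -0.025], [0, 0, 0]]]'

```text
time: 18.35
tool_pos: [0.4988, 0.2814, 0.155]
eef_rot: [0.026, 0.887, -0.014, 0.462]
force: [0.3, -0.3, -5.9]
finger_gap: -0.001
finger_force: 2.0
```

move_arm --targets '[[0, [-0.03, 0, -0.025], [0, 0, 0]]]'

```text
time: 18.48
tool_pos: [0.4987, 0.2814, 0.156]
eef_rot: [0.026, 0.887, -0.014, 0.462]
force: [0.0, 0.1, -5.1]
finger_gap: 0.003
finger_force: 2.1
```

Still rising against the latch, with finger force at 2.1. I go on in 1 mm steps.

move_arm --targets '[[0, [-0.03, 0, -0.025], [0, 0, 0]]]'

```text
time: 18.6
tool_pos: [0.4986, 0.2813, 0.157]
eef_rot: [0.026, 0.887, -0.014, 0.462]
force: [-0.3, 1.2, -4.6]
finger_gap: 0.004
finger_force: 2.1
```

move_arm --targets '[[0, [-0.03, 0, -0.025], [0, 0, 0]]]'

```text
time: 18.73
tool_pos: [0.4986, 0.2813, 0.158]
eef_rot: [0.026, 0.887, -0.014, 0.462]
force: [0.7, 0.0, -6.0]
finger_gap: 0.003
finger_force: 2.1
```

move_arm --targets '[[0, [-0.03, 0, -0.025], [0, 0, 0]]]'

```text
time: 18.85
tool_pos: [0.4985, 0.2813, 0.1589]
eef_rot: [0.026, 0.887, -0.014, 0.462]
force: [-0.5, 0.6, -5.9]
finger_gap: 0.001
finger_force: 2.2
```

move_arm --targets '[[0, [-0.03, 0, -0.025], [0, 0, 0]]]'

```text
time: 18.98
tool_pos: [0.4984, 0.2813, 0.1599]
eef_rot: [0.026, 0.887, -0.014, 0.462]
force: [0.5, -0.0, -5.2]
finger_gap: -0.001
finger_force: 2.2
```

move_arm --targets '[[0, [-0.03, 0, -0.025], [0, 0, 0]]]'

```text
time: 19.1
tool_pos: [0.4983, 0.2813, 0.1609]
eef_rot: [0.026, 0.887, -0.014, 0.462]
force: [0.3, -0.5, -4.5]
finger_gap: -0.003
finger_force: 2.2
```

move_arm --targets '[[0, [-0.03, 0, -0.025], [0, 0, 0]]]'

```text
time: 19.23
tool_pos: [0.4983, 0.2813, 0.1619]
eef_rot: [0.026, 0.887, -0.014, 0.462]
force: [0.5, -0.0, -5.4]
finger_gap: -0.0
finger_force: 2.2
```

move_arm --targets '[[0, [-0.03, 0, -0.025], [0, 0, 0]]]'

```text
time: 19.35
tool_pos: [0.4983, 0.2813, 0.1631]
eef_rot: [0.026, 0.886, -0.014, 0.462]
force: [-1.0, -0.8, -4.2]
finger_gap: 0.002
finger_force: 1.8
```

move_arm --targets '[[0, [-0.03, 0, -0.025], [0, 0, 0]]]'

```text
time: 19.48
tool_pos: [0.4983, 0.2813, 0.1642]
eef_rot: [0.026, 0.886, -0.014, 0.462]
force: [0.9, 0.1, -4.2]
finger_gap: -0.001
finger_force: 1.7
```

The finger force fell from 2.2 to 1.7, so the latch has snapped out. I let the sash down gently.

move_arm --targets '[[0, [0.03, 0, 0.025], [0, 0, 0]], [0, [0.03, 0, 0.025], [0, 0, 0]]]'

```text
time: 19.73
tool_pos: [0.4983, 0.2813, 0.162]
eef_rot: [0.026, 0.886, -0.014, 0.462]
force: [-1.4, -0.3, -2.5]
finger_gap: -0.003
finger_force: 1.5
```

move_arm --targets '[[0, [0.03, 0, 0.025], [0, 0, 0]]]'

```text
time: 19.85
tool_pos: [0.4983, 0.2813, 0.1608]
eef_rot: [0.026, 0.887, -0.014, 0.462]
force: [-1.3, -0.7, -2.8]
finger_gap: 0.003
finger_force: 1.7
```

move_arm --targets '[[0, [0.03, 0, 0.02], [0, 0, 0]]]'

```text
time: 19.98
tool_pos: [0.4983, 0.2813, 0.1598]
eef_rot: [0.026, 0.887, -0.014, 0.462]
force: [-1.2, -0.5, -2.7]
finger_gap: -0.002
finger_force: 1.7
```

```bash
python3 -c "
from kin import *
st();feel(2)"
```

```text
19.98 [0.4983 0.2813 0.1598] z [ 0.818 -0.049 -0.573] F [-1.23 -0.53 -2.72] q [-0.38  0.47 -0.67  2.32  1.81  1.06 -0.96]
F [-1.36 -1.01 -3.85] sd [0.35 0.02 0.21] M [ 0.007  1.681 -0.135] lip top z 0.1678 306
```

move_arm --targets '[[0, [0.03, 0, 0.02], [0, 0, 0]]]'

```text
time: 20.2
tool_pos: [0.4983, 0.2813, 0.1591]
eef_rot: [0.026, 0.887, -0.014, 0.462]
force: [-1.7, 0.1, -2.8]
finger_gap: -0.003
finger_force: 1.7
```

move_arm --targets '[[0, [0.03, 0, 0.02], [0, 0, 0]]]'

```text
time: 20.32
tool_pos: [0.4983, 0.2813, 0.1581]
eef_rot: [0.026, 0.887, -0.014, 0.462]
force: [-1.8, -0.9, -2.6]
finger_gap: 0.004
finger_force: 1.7
```

```bash
python3 -c "
from kin import *
st();feel(2)"
```

```text
20.32 [0.4983 0.2813 0.1581] z [ 0.818 -0.049 -0.573] F [-1.79 -0.87 -2.6 ] q [-0.38  0.47 -0.67  2.32  1.82  1.06 -0.96]
F [-1.61 -0.63 -3.82] sd [0.04 0.01 0.01] M [-0.012  1.694 -0.182] lip top z 0.1662 304
```

The sash followed the hand down, so it has not caught yet; the drop in force was only the end of the latch's ramp. I go up again.

move_arm --targets '[[0, [-0.066, 0, -0.046], [0, 0, 0]], [0, [-0.066, 0, -0.046], [0, 0, 0]], [0, [-0.033, 0, -0.023], [0, 0, 0]], [0, [-0.033, 0, -0.023], [0, 0, 0]]]'

```text
time: 20.92
tool_pos: [0.4983, 0.2813, 0.1645]
eef_rot: [0.026, 0.886, -0.014, 0.462]
force: [-1.8, -0.5, -3.9]
finger_gap: 0.001
finger_force: 2.1
```

move_arm --targets '[[0, [-0.033, 0, -0.023], [0, 0, 0]]]'

```text
time: 21.05
tool_pos: [0.4983, 0.2813, 0.1654]
eef_rot: [0.026, 0.887, -0.014, 0.462]
force: [-1.8, -0.1, -3.9]
finger_gap: 0.004
finger_force: 2.1
```

move_arm --targets '[[0, [-0.033, 0, -0.023], [0, 0, 0]]]'

```text
time: 21.18
tool_pos: [0.4983, 0.2813, 0.1663]
eef_rot: [0.026, 0.887, -0.014, 0.462]
force: [-2.2, -1.0, -3.7]
finger_gap: 0.002
finger_force: 2.1
```

move_arm --targets '[[0, [-0.033, 0, -0.023], [0, 0, 0]]]'

```text
time: 21.3
tool_pos: [0.4983, 0.2813, 0.1673]
eef_rot: [0.026, 0.887, -0.014, 0.462]
force: [-2.2, -0.5, -3.8]
finger_gap: -0.002
finger_force: 2.2
```

move_arm --targets '[[0, [-0.033, 0, -0.023], [0, 0, 0]]]'

```text
time: 21.42
tool_pos: [0.4983, 0.2813, 0.1683]
eef_rot: [0.026, 0.887, -0.014, 0.462]
force: [-2.0, -1.7, -4.2]
finger_gap: -0.005
finger_force: 2.2
```

```bash
python3 -c "
from kin import *
st();feel(2)"
```

```text
21.43 [0.4983 0.2813 0.1683] z [ 0.818 -0.049 -0.573] F [-2.02 -1.67 -4.22] q [-0.38  0.45 -0.68  2.31  1.79  1.05 -0.94]
F [-2.8  -1.96 -3.47] sd [0.56 0.53 0.  ] M [-0.032  1.79  -0.249] lip top z 0.1767 303
```

move_arm --targets '[[0, [-0.033, 0, -0.023], [0, 0, 0]]]'

```text
time: 21.65
tool_pos: [0.4983, 0.2813, 0.1692]
eef_rot: [0.026, 0.887, -0.014, 0.462]
force: [-2.4, -1.5, -4.4]
finger_gap: 0.001
finger_force: 2.2
```

move_arm --targets '[[0, [-0.033, 0, -0.023], [0, 0, 0]]]'

```text
time: 21.78
tool_pos: [0.4983, 0.2813, 0.1702]
eef_rot: [0.026, 0.887, -0.014, 0.462]
force: [-2.2, -1.1, -4.0]
finger_gap: 0.002
finger_force: 2.2
```

move_arm --targets '[[0, [-0.033, 0, -0.023], [0, 0, 0]]]'

```text
time: 21.9
tool_pos: [0.4983, 0.2813, 0.1713]
eef_rot: [0.026, 0.887, -0.014, 0.462]
force: [-2.8, -1.3, -3.9]
finger_gap: 0.0
finger_force: 2.3
```

move_arm --targets '[[0, [-0.033, 0, -0.023], [0, 0, 0]]]'

```text
time: 22.02
tool_pos: [0.4983, 0.2814, 0.1724]
eef_rot: [0.026, 0.887, -0.014, 0.462]
force: [-2.3, -0.4, -4.0]
finger_gap: -0.002
finger_force: 2.3
```

move_arm --targets '[[0, [-0.033, 0, -0.023], [0, 0, 0]]]'

```text
time: 22.15
tool_pos: [0.4983, 0.2813, 0.1733]
eef_rot: [0.026, 0.887, -0.014, 0.462]
force: [-2.5, -0.4, -3.8]
finger_gap: -0.0
finger_force: 2.3
```

move_arm --targets '[[0, [-0.033, 0, -0.023], [0, 0, 0]]]'

```text
time: 22.28
tool_pos: [0.4983, 0.2813, 0.1743]
eef_rot: [0.026, 0.887, -0.014, 0.462]
force: [-1.9, -1.7, -3.7]
finger_gap: 0.004
finger_force: 2.3
```

```bash
python3 - <<'E'
from kin import *
for n,box in(("a_top",(255,185,285,225)),("a_scene",(262,140,285,210))):
    im=cv2.imread(f"pics/{n}.png");d=np.load(n+".npy");hsv=cv2.cvtColor(im,cv2.COLOR_BGR2HSV);x0,y0,x1,y1=box
    v,u=np.mgrid[y0:y1,x0:x1].reshape(2,-1);o,r=ray(n[2:],np.c_[u,v]);P=o+r*d[v,u][:,None];h=hsv[v,u]
    for nm,m in(("brass",(h[:,0]>8)&(h[:,0]<28)&(h[:,1]>110)&(h[:,2]>110)),("black",(h[:,2]<60)&(P[:,2]>.1)&(P[:,0]<.56))):
        m&=abs(P[:,1]-.375)<.03
        if m.any(): print(n,nm,m.sum(),"med",np.median(P[m],0).round(3),np.percentile(P[m],5,0).round(3),np.percentile(P[m],95,0).round(3))
E
python3 -c "
from kin import *
st();feel(2)
im=cv2.imread('pics/a_top.png')
s=shoot('e')
a=cv2.resize(s['top'][0][170:250,250:350,::-1],None,fx=4,fy=4,interpolation=2);b=cv2.resize(s['scene'][0][130:210,240:340,::-1],None,fx=4,fy=4,interpolation=2)
cv2.imwrite('pics/e_c.png',np.hstack([a,b]))"
```

```text
a_top brass 29 med [0.522 0.355 0.173] [0.52  0.348 0.167] [0.527 0.36  0.176]
a_top black 206 med [0.519 0.371 0.194] [0.517 0.35  0.158] [0.543 0.388 0.209]
a_scene brass 14 med [0.524 0.353 0.175] [0.521 0.348 0.173] [0.528 0.361 0.176]
a_scene black 268 med [0.521 0.363 0.188] [0.518 0.347 0.152] [0.534 0.38  0.21 ]
22.27 [0.4983 0.2813 0.1743] z [ 0.818 -0.049 -0.573] F [-1.94 -1.75 -3.74] q [-0.37  0.43 -0.68  2.31  1.78  1.04 -0.92]
F [-2.72 -1.34 -3.05] sd [0.19 0.54 0.02] M [-0.09   1.824 -0.268] lip top z 0.1828 299
```

View pics/e_c.png

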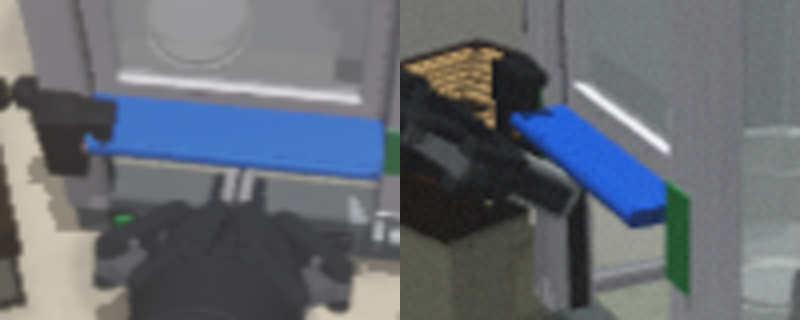

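The pictures show the lip's left end at the clamp, with the latch still pressed in. In the first pictures the brass latch's top was at z≈0.176 and the lip's underside is now at about 0.173, so 3 to 4 mm remain.

move_arm --targets '[[0, [-0.033, 0, -0.023], [0, 0, 0]]]'

```text
time: 22.6
tool_pos: [0.4983, 0.2813, 0.1752]
eef_rot: [0.026, 0.887, -0.014, 0.462]
force: [-2.0, -0.9, -4.2]
finger_gap: 0.002
finger_force: 2.4
```

move_arm --targets '[[0, [-0.033, 0, -0.023], [0, 0, 0]]]'

```text
time: 22.72
tool_pos: [0.4983, 0.2814, 0.1763]
eef_rot: [0.026, 0.887, -0.014, 0.462]
force: [-3.3, -1.5, -3.7]
finger_gap: 0.002
finger_force: 2.3
```

```bash
python3 -c "
from kin import *
st();feel(2)"
```

```text
22.73 [0.4983 0.2814 0.1763] z [ 0.818 -0.049 -0.573] F [-3.27 -1.49 -3.74] q [-0.37  0.43 -0.68  2.31  1.78  1.04 -0.91]
F [-3.65 -1.79 -2.83] sd [0.07 0.29 0.22] M [-0.098  1.853 -0.281] lip top z 0.1847 294
```

move_arm --targets '[[0, [-0.033, 0, -0.023], [0, 0, 0]]]'

```text
time: 22.95
tool_pos: [0.4983, 0.2813, 0.1773]
eef_rot: [0.026, 0.887, -0.014, 0.462]
force: [-3.7, -2.3, -4.1]
finger_gap: 0.003
finger_force: 2.3
```

move_arm --targets '[[0, [-0.028, 0, -0.02], [0, 0, 0]]]'

```text
time: 23.08
tool_pos: [0.4983, 0.2813, 0.1782]
eef_rot: [0.026, 0.887, -0.014, 0.462]
force: [-3.0, -0.8, -4.1]
finger_gap: 0.0
finger_force: 2.3
```

```bash
python3 -c "
from kin import *
st();feel(2)"
```

```text
23.07 [0.4983 0.2813 0.1782] z [ 0.818 -0.049 -0.573] F [-3.01 -0.85 -4.1 ] q [-0.37  0.42 -0.68  2.31  1.77  1.03 -0.91]
F [-3.59 -1.81 -3.03] sd [0.16 0.18 0.35] M [-0.053  1.88  -0.344] lip top z 0.1866 295
```

move_arm --targets '[[0, [-0.025, 0, -0.017], [0, 0, 0]]]'

```text
time: 23.3
tool_pos: [0.4983, 0.2813, 0.1787]
eef_rot: [0.026, 0.887, -0.014, 0.461]
force: [-1.6, -0.9, -5.5]
finger_gap: -0.002
finger_force: 2.7
```

move_arm --targets '[[0, [-0.025, 0, -0.017], [0, 0, 0]]]'

```text
time: 23.42
tool_pos: [0.4983, 0.2813, 0.1792]
eef_rot: [0.026, 0.887, -0.014, 0.461]
force: [-0.2, -0.3, -6.9]
finger_gap: 0.004
finger_force: 3.3
```

The force is climbing steeply, which means the lip is touching the buffer and the latch is already below it. Lowering now.

move_arm --targets '[[0, [0.033, 0, 0.023], [0, 0, 0]], [0, [0.033, 0, 0.023], [0, 0, 0]], [0, [0.033, 0, 0.023], [0, 0, 0]]]'

```text
time: 23.8
tool_pos: [0.4984, 0.2814, 0.1769]
eef_rot: [0.026, 0.886, -0.014, 0.462]
force: [-3.4, -1.3, -2.9]
finger_gap: -0.002
finger_force: 2.3
```

move_arm --targets '[[0, [0.033, 0, 0.023], [0, 0, 0]], [0, [0.033, 0, 0.023], [0, 0, 0]]]'

```text
time: 24.05
tool_pos: [0.4986, 0.2817, 0.1751]
eef_rot: [0.026, 0.886, -0.014, 0.462]
force: [-2.4, -1.1, -1.3]
finger_gap: -0.001
finger_force: 1.3
```

```bash
python3 -c "
from kin import *
st();feel(2)"
```

```text
24.05 [0.4986 0.2817 0.1751] z [ 0.819 -0.048 -0.572] F [-2.41 -1.08 -1.25] q [-0.37  0.43 -0.68  2.31  1.78  1.04 -0.92]
F [-3.4  -1.42 -2.14] sd [0.2  0.52 0.58] M [-0.085  1.555 -0.273] lip top z 0.1837 300
```

Finger force is down to 1.3, so the catch is starting to take the load.

move_arm --targets '[[0, [0.033, 0, 0.023], [0, 0, 0]], [0, [0.033, 0, 0.023], [0, 0, 0]]]'

```text
time: 24.4
tool_pos: [0.4993, 0.2821, 0.1738]
eef_rot: [0.026, 0.886, -0.013, 0.463]
force: [0.8, -0.1, 0.1]
finger_gap: 0.004
finger_force: 0.0
```

move_arm --targets '[[0, [0.033, 0, 0.023], [0, 0, 0]], [0, [0.033, 0, 0.023], [0, 0, 0]]]'

```text
time: 24.65
tool_pos: [0.4987, 0.2816, 0.1709]
eef_rot: [0.026, 0.886, -0.014, 0.462]
force: [0.0, 0.1, 0.4]
finger_gap: -0.0
finger_force: 0.0
```

```bash
python3 -c "
from kin import *
st();feel(2)"
```

```text
24.65 [0.4987 0.2816 0.1709] z [ 0.818 -0.049 -0.572] F [0.01 0.12 0.37] q [-0.38  0.44 -0.68  2.31  1.79  1.05 -0.93]
F [-0.06 -0.02 -0.43] sd [0.01 0.5  0.21] M [0.053 0.849 0.027] lip top z 0.1836 295
```

The sash stays up by itself (lip top at 0.1836) and the hand carries no load. I lower clear and back away.

move_arm --targets '[[0, [0.13, 0, 0.09], [0, 0, 0]], [0, [0.13, 0, 0.09], [0, 0, 0]], [0, [0.17, 0, -0.25], [0, 0, 0]], [0, [0.29, 0, -0.41], [0, 0, 0]], [0, [0.29, 0, -0.41], [0, 0, 0]], [0, [0.29, 0, -0.41], [0, 0, 0]], [0, [0.29, 0, -0.41], [0, 0, 0]], [0, [0, 0, 0], [0, 0, 0]], [0, [0, 0, 0], [0, 0, 0]], [0, [0, 0, 0], [0, 0, 0]]]'

```text
time: 26.0
tool_pos: [0.441, 0.2846, 0.1626]
eef_rot: [0.026, 0.886, -0.014, 0.462]
force: [0.1, 0.1, 0.0]
finger_gap: 0.0
finger_force: 0.0
```

```bash
python3 -c "
from kin import *
st();feel(2)
s=shoot('f')
a=cv2.resize(s['top'][0][170:290,220:420,::-1],None,fx=3,fy=3,interpolation=2)
b=cv2.resize(s['scene'][0][130:330,190:350,::-1],None,fx=1.8,fy=1.8,interpolation=2)
w=np.zeros((360,a.shape[1]+b.shape[1],3),np.uint8);w[:,:a.shape[1]]=a;w[:b.shape[0],a.shape[1]:]=b[:360];cv2.imwrite('pics/f_c.png',cv2.resize(w,(800,int(360*800/w.shape[1]))))"
```

```text
26.0 [0.441  0.2846 0.1626] z [ 0.818 -0.049 -0.573] F [0.14 0.12 0.04] q [-0.46  0.44 -0.73  2.38  1.72  1.13 -1.02]
F [0.08 0.09 0.12] sd [0.23 0.13 0.  ] M [ 0.024  0.871 -0.009] lip top z 0.1837 295
```

View pics/f_c.png

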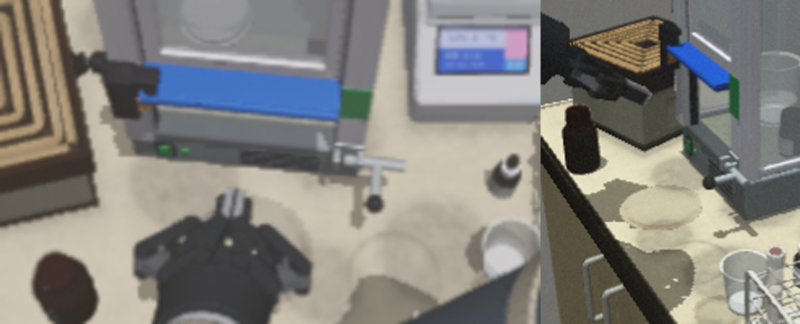

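The lip hangs at the green band (about 345,100), the bolt is drawn (knob at about 375,203), the bystanders stand where they were, and the hand is well clear of everything. Handing in.

```bash
python3 -c "
from workcell import *
print(sign_off())"
```

```text
the job is handed in; nothing more can be done
None
```

The job is handed in at about 26 s of the 51 s allowed. The bolt is drawn to its stop, the sash hangs on the catch with its lip about 2 mm above the mark, and the hand is clear, though on the way up the lip briefly pressed the buffer at about 7 N.

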